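Load a cell into the bench charger against its spring contact

TASK

Pick the orange cell out of its grey rest and load it into the charger's cradle: tuck its flat end under the blue keeper, push it gently against the spring contact with the nub end still up, then swing the nub end down behind the end wall and let go, so that the cell lies level and fully home in the cradle. Do not force the contacts, and leave everything else on the bench where it is.

Things in the scene. Friction and masses are not known exactly. Their poses are not given: they have to be found in the camera images.
- cell_center (a point): Centre (on the axis, half-way along) of the orange cylindrical cell, 26 mm diameter, 65 mm long over all, about 90 g. +x runs along the cell to its flat bare-metal end, -x to the end with white band and steel nub. It starts lying level in the grey rest, axis 44 mm above the table.
- cell_nub (a point): Tip of the nub (12 mm diameter, 2 mm proud, counted in the 65), on the cell's axis 32.5 mm in -x from the centre.
- rest: Grey rest holding the cell, fixed; origin at the centre of its underside, x along the cell. Pad 100 x 56 mm, top 14 mm above the table; on it a V rail 60 mm long, 20 mm wide, so the cell's flanks are free for fingers.
- charger: White charger, 176 x 96 mm, deck 30 mm above the table, fixed; origin at the centre of its underside. x along its length, +x to the spring end. On the deck a black and blue cradle in line with x. It is clamped anywhere from 12 mm towards -x to 12 mm towards +x of its middle position and stays there under load; this offset is not in any pose given: find it by touch or sight.
- rail_mid (a point): Fixed to the charger, 49 mm above the table, over its origin: the line where the underside of a seated cell lies (seated axis at 62 mm, on the charger's y = 0). The blue V rail there is 20 mm wide, flanks free for fingers; black base below it, 40 mm wide, top at 36 mm.
- wall_mid (a point): Middle-position place (true one up to 12 mm off along x) of the top edge of the inner face of the rigid end wall for the nub: 34 mm in -x of the charger's origin, top 59.5 mm above the table. The wall is 5 mm thick, 22 mm wide, so fingers can straddle it.
- plate_mid (a point): Middle-position place (up to 12 mm off along x) of the face of the free steel spring plate, 25 mm in +x of the charger's origin, 59 mm from the end wall; 28 mm wide, 50 to 76 mm above the table. Spring: 1.5 N at first touch, then 0.5 N more per mm; hard stop at 11.5 mm. Seated: pressed in 6 mm. To swing the nub end past the wall: 9.2 to 11 mm. Cell on charger: at most 20 N in all.
- keeper_mid (a point): Middle-position place (up to 12 mm off along x) of the front lower edge of the blue keeper, the roof over the spring plate: flush with the free plate's face, running 32 mm to +x; underside 83 mm, top 87 mm above the table, 39 mm wide, side walls 33 mm apart. It stops a cell from being lowered in level; a cell tilted 20 to 25 degrees, flat end low, goes under.
- jar: Bystander: small round jar with red lid, 48 across, 45 tall (mm), loose on the table; origin at the centre of its underside.
- timer: Bystander: white bench timer, 50x60x22 (mm), loose on the table; origin at the centre of its underside.
- tip_box: Bystander: red pipette tip box, 80x120x48 (mm), loose on the table; origin at the centre of its underside.
- bottle: Bystander: clear bottle with green cap, 66 across, 150 tall (mm), loose on the table; origin at the centre of its underside.
- tube_rack: Bystander: blue tube rack, 70x150x52 (mm), loose on the table; origin at the centre of its underside.
- dishes: Bystander: white stack of dishes, 88 across, 28 tall (mm), loose on the table; origin at the centre of its underside.
- card_box: Bystander: cardboard box, 90x70x50 (mm), loose on the table; origin at the centre of its underside.
Mind the look-alikes: they are no part of the job. What is meant by the rest is not green, and is the larger of those in its own colour.

How it is judged:
On the way:
1. the cell's flat end is pressed against the spring contact (over 2 N on the charger) with the nub end still at least 8 mm higher than when seated (contact force between cell and charger above 2 N and z of cell_nub in the frame of charger above 0.0698701 m and x of cell_nub in the frame of charger below -0.008 m and x of cell_center in the frame of charger between -0.025 and 0.025 m and y of cell_center in the frame of charger between -0.007 and 0.007 m and z of cell_center in the frame of charger between 0.0588701 and 0.0838701 m), for 0.1 s.
At the end, for the whole second after the job is handed in: The cell lies at rest in the cradle, let go, flat end towards the spring: its axis within 3 mm of the cradle's centre line and of its seated height (62 mm above the table), level within 4 degrees and in line with the charger within 5 degrees (x of cell_center in the frame of charger between -0.017 and 0.014 m and y of cell_center in the frame of charger between -0.003 and 0.003 m and z of cell_center in the frame of charger between 0.0588701 and 0.0648701 m and angle between cell_center's own x axis and vertical between 1.501 and 1.641 rad and angle between the x axis of cell_center and the x axis of charger, either way round below 0.09 rad and x of cell_nub in the frame of charger below -0.015 m and linear speed of cell below 0.01 m/s and contact force between cell and the fingers below 0.05 N); the robot touches nothing.
It fails at once if the cell is forced against the charger with more than 20 N (all contacts added) (contact force between cell and charger above 20 N).
It fails at once if a bystander (jar, timer, tip box, bottle, tube rack, dishes or cardboard box) is pushed more than 20 mm away (distance of any of jar, timer, tip_box, bottle, tube_rack, dishes, card_box from where it was at the start of the episode above 0.02 m).
It also fails if it takes over 59 s, if anything falls off the work surface, if the arm or the gripper's body presses on something with over 40 N, if the wrist force passes 120 N, or if a joint passes its speed limit or range.

ROBOT

A 6-joint arm with a two-finger parallel gripper is mounted at the origin on the work surface. World frame = base frame: x ahead of the robot, y to its left, z up, the work surface at z = 0. Lengths are in m, angles in rad, forces in N, time in s.
With the tool pointing down it reaches from about 0.3 to 0.825 m from the base axis. Payload 5.4 kg.
Tool frame: the origin (TCP) lies on the centre line of the jaws, within the pads' length; the fingertips stand 14 mm ahead of it and the grasp point (between the pads) lies 5 mm behind it; z points along the fingers, y is the direction in which the jaws open and shut (so a half turn about z gives the same grasp; the last joint's range is limited). The gripper opens to 92 mm and grips with 3 to 60 N. Pads are 20 mm wide; open, the fingers measure 128 mm over their backs; the gripper's body (75 mm by 189 mm) begins 69 mm behind the grasp point.
Start: joints at [-0.21, 0.158, 1.597, -0, 1.386, -0.21], TCP at [0.575, -0, 0.198] pointing down, gripper open.
Joint ranges: [-2.91, 2.91], [-0.94, 2.29], [0.18, 2.7], [-1.29, 4.43], [0.17, 2.64], [-3, 3]. Speed limits (rad/s): [2.57, 2.57, 3.14, 3.14, 3.14, 3.14].

INTERFACE

Orientations are given as a rotation vector (axis times angle).
In Python, from workcell import * gives the robot as it stands.
- The arm moves only by the shell command python3 -m handwheel 'ROWS' [OPENING] [FORCE]. ROWS is JSON, a list that holds one entry, the list of rows, each a list of 6 numbers: the shift along the tool's x, y, z normalised to -1 to 1, where 1 is 0.3 m, then the turn, a rotation vector about the tool's x, y, z normalised to -1 to 1, where 1 is pi/2 rad. A call has exactly 5 rows; each row is the pose to reach, as a shift and turn from the pose measured when the call began, along the tool's axes at that moment; what a row does not reach only later rows make up. A row lasts 1/8 s, in which the tool goes at most 62.5 mm and 10.7 degrees, less where a joint would pass 70% of its speed; a pose out of reach is approached as far as the arm can. A call with a number of a shift or a turn outside -1 to 1 is refused whole. A call with a gripper value outside its range is refused whole. OPENING is the opening, from -1 (shut) to 1 (fully open), set as the call begins (- or left out, the last holds). The fingers move at their own pace and stop on an object; FORCE is the grip in N (left out, the last holds). Time passes only in rows, so rows that repeat a pose let the fingers close, or fill a call up. It gives the time, the measured TCP pose, the force and the opening at its end, in the units of the state.
- get_state(): the state, without advancing time (a new reading comes with each control period).
- camera(name): name is "scene" or "side" or "wrist"; returns a dict with "pixels" (384x512x3 uint8, blue, green, red), "depth" (384x512 float32, m along the optical axis (not along the pixel's ray), 0 where there is no reading), "mtx" (3x3 intrinsics, pixels), "dist" ([k1, k2, p1, p2, k3] as OpenCV has them; the pictures are not rectified), "rvec" (rotation vector, rad) and "tvec" (3), from world to camera coordinates, as OpenCV has them. Camera axes: x right, y down, z forward; pixel columns grow to the right and rows downward; lengths in m; the calibration is good to about 2 mm. A picture is of the moment at which its call begins.
- sign_off(): hands the job in, once; it reports no verdict.
The state is a dict: "time_s": time; "joint_pos": joint angles; "qd": joint speeds; "tau": joint torques, N m; "eef_pos": TCP position; "orientation": TCP orientation; "ft_force": force on the tool from outside, world axes, zero at the start; "wrist_torque": the same for the moment, N m; "opening": finger opening in m.
Only numpy, scipy, OpenCV 4.12 (cv2) and the standard library are available. Lean on these libraries where they do the work, as an engineer would, in place of code of your own. Each camera call takes 0.05 s, during which the arm holds its last target.

## Working session

There is one attempt and no reset: what is moved stays moved. The work goes in short steps, Python scripts to look and compute and a shell command to move; the robot and the scene stay as the last step left them, time stands still between calls to the robot, and variables do not carry over. Pictures are saved under pics/ and viewed, and the job is handed in when it is done.

```bash
mkdir -p pics; ls; python3 - <<'E'
from workcell import *
import cv2
s=get_state(); print({k:s[k] for k in ("time_s","eef_pos","orientation","ft_force","opening")})
for n in ("scene","side","wrist"):
    c=camera(n); cv2.imwrite(f"pics/a_{n}.png",c["pixels"]); print(n,c["mtx"].tolist(),c["dist"],c["rvec"],c["tvec"])
E
```

```text
pics
{'time_s': 0.0, 'eef_pos': array([5.74346539e-01, 1.14814577e-04, 1.97237114e-01]), 'orientation': array([-2.22033632e+00, -2.22034800e+00,  1.64121766e-03]), 'ft_force': array([-0.50907452,  0.26522777, -0.81840281]), 'opening': 0.09180810482704246}
scene [[443.52055692230243, 0.0, 259.0712917787697], [0.0, 443.52055692230243, 192.82907542706158], [0.0, 0.0, 1.0]] [0.04529377 0.         0.         0.         0.        ] [ 2.29730754  0.62466021 -0.23726819] [-0.51682449 -0.1284318   1.60794058]
side [[436.15122863179465, 0.0, 255.26335753264397], [0.0, 436.15122863179465, 190.40786803558507], [0.0, 0.0, 1.0]] [0.00463013 0.         0.         0.         0.        ] [ 0.57719983 -2.61252742  1.29026771] [0.55950756 0.23340906 1.27508319]
wrist [[272.7850226908946, 0.0, 255.49706373681576], [0.0, 272.7850226908946, 184.8786023015668], [0.0, 0.0, 1.0]] [-0.04854568  0.          0.          0.          0.        ] [-2.90738287e+00 -1.16531588e-03  2.28874997e-03] [-0.57446726 -0.0270771   0.38946203]
```

View pics/a_scene.png

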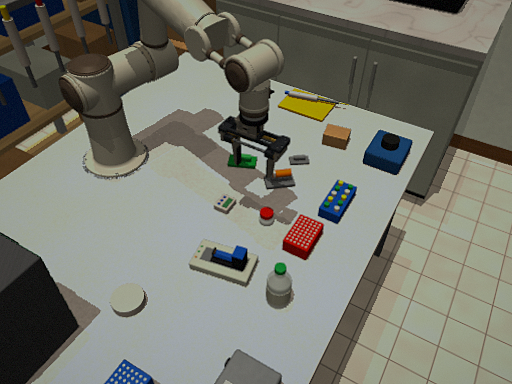

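View pics/a_side.png

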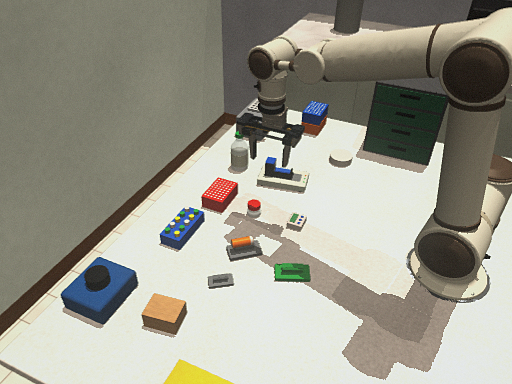

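View pics/a_wrist.png

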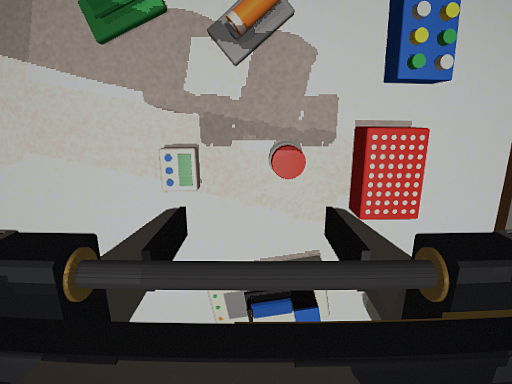

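The candidates for the cell/rest are these:
- the large grey rest holding the orange cell, scene (282,178), side (243,247)
- the small grey one, scene (299,159), side (221,281)
- the green one, scene (242,160), side (292,271)

By the description, it is the large grey one with the cell. I'll check it in a crop and localise it from depth.

```bash
cat > h.py <<'E'
from workcell import *
import cv2, numpy as np
from scipy.spatial.transform import Rotation as R
def cloud(c):
    h,w=c["depth"].shape
    u,v=np.meshgrid(np.arange(w),np.arange(h))
    p=np.stack([u,v],-1).reshape(-1,1,2).astype(np.float64)
    n=cv2.undistortPoints(p,c["mtx"],c["dist"]).reshape(h,w,2)
    d=c["depth"]; P=np.dstack([n[...,0]*d,n[...,1]*d,d])
    Rm=cv2.Rodrigues(np.array(c["rvec"]))[0]
    W=(P-np.array(c["tvec"]).ravel())@Rm
    W[d==0]=np.nan
    return W
def proj(c,X):
    return cv2.projectPoints(np.array(X,float).reshape(-1,1,3),np.array(c["rvec"]),np.array(c["tvec"]),c["mtx"],c["dist"])[0].reshape(-1,2)
def campos(c):
    return -cv2.Rodrigues(np.array(c["rvec"]))[0].T@np.array(c["tvec"]).ravel()
E
python3 - <<'E'
from h import *
for n in("scene","side","wrist"):
    c=camera(n);W=cloud(c);np.savez(f"{n}0.npz",W=W,**c)
    print(n,campos(c))
    im=c["pixels"].astype(int);b,g,r=im[...,0],im[...,1],im[...,2]
    m=(r>170)&(g>80)&(g<160)&(b<70)&(W[...,2]>0.03)&(W[...,2]<.08)
    q=W[m];print("orange",m.sum(),np.nanmedian(q,0),np.nanmin(q,0),np.nanmax(q,0))
    m=(b>100)&(r<60)&(g<110)&(W[...,2]>0.04)
    m&=(W[...,1]>-.35)&(W[...,1]<-.05)&(W[...,0]>.4)&(W[...,0]<.75)
    q=W[m]; print("blue",m.sum(),np.nanmedian(q,0),np.nanmin(q,0),np.nanmax(q,0)) if m.sum() else None
im=cv2.imread("pics/a_side.png")[140:300,150:350]
cv2.imwrite("pics/b_side.png",cv2.resize(im,None,fx=3.5,fy=3.5,interpolation=2))
im=cv2.imread("pics/a_scene.png")[140:300,180:340]
cv2.imwrite("pics/b_scene.png",cv2.resize(im,None,fx=3.7,fy=3.7,interpolation=2))
E
```

```text
scene [ 1.04521737 -0.79878879  1.0670203 ]
orange 12 [0.58978426 0.19510913 0.05327884] [0.56444903 0.17250944 0.05009808] [0.6700096  0.46219815 0.05790425]
blue 224 [ 0.63027122 -0.19251218  0.08558432] [ 0.56847271 -0.21020682  0.04418516] [ 0.65969779 -0.16541699  0.0916722 ]
side [0.16657774 1.0277195  0.95362997]
orange 98 [0.57643378 0.19576187 0.05409479] [ 0.52030139 -0.61108225  0.03228179] [0.78267547 0.21852978 0.06220426]
blue 85 [ 0.63073331 -0.18966375  0.08425429] [ 0.56906641 -0.20898147  0.04208359] [ 0.65655887 -0.16713173  0.09211774]
wrist [0.5751933  0.06436761 0.38457397]
orange 443 [0.56669326 0.18439897 0.05615897] [ 0.52059139 -0.23104378  0.0300445 ] [0.58961218 0.19371715 0.05925489]
blue 836 [ 0.61202461 -0.18918958  0.05165767] [ 0.56865324 -0.20982699  0.04405297] [ 0.65726942 -0.16609294  0.08856147]
```

View pics/b_side.png

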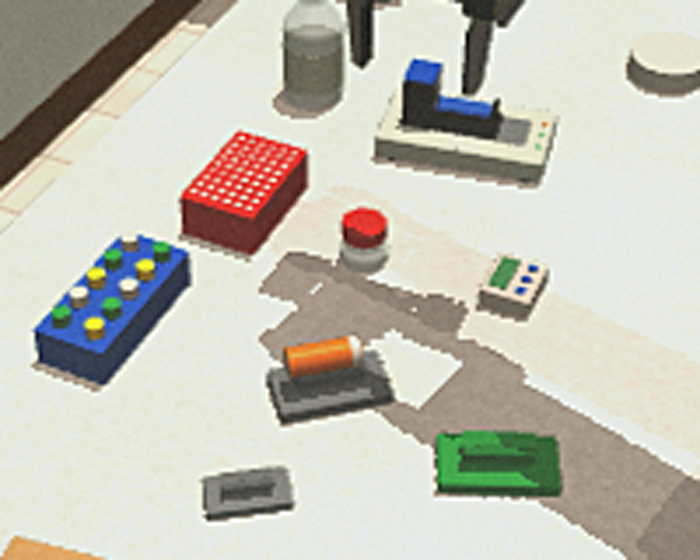

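View pics/b_scene.png

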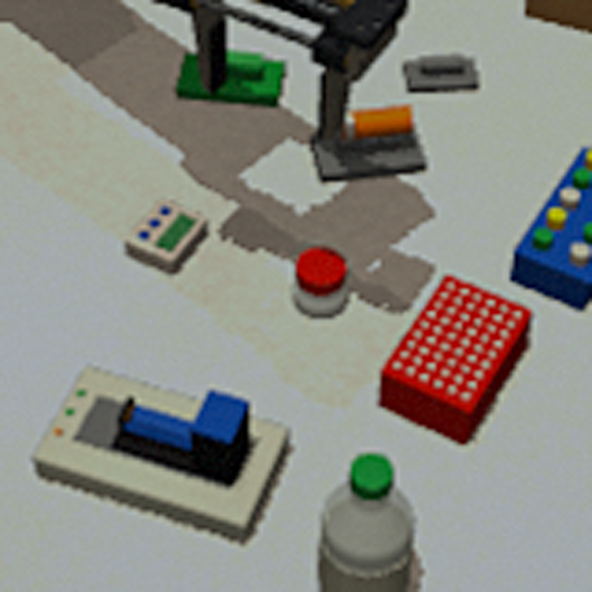

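The crops show the large grey rest with the orange cell, its white nub end towards the robot. The charger's keeper is on its +x side and the black end wall is nearer the robot. I'll move over the cell for a closer wrist view.

```bash
python3 -m handwheel '[[[0.15,0,0,0,0,0],[0.3,0,0,0,0,0],[0.43,0,0,0,0,0],[0.43,0,0,0,0,0],[0.43,0,0,0,0,0]]]' 1 20
python3 - <<'E'
from h import *
c=camera("wrist");W=cloud(c);np.savez("w1.npz",W=W,**c)
cv2.imwrite("pics/c_wrist.png",cv2.resize(c["pixels"],(800,600)))
E
```

```text
time_s: 0.92
eef_pos: [0.5748, 0.1285, 0.1978]
orientation: [-2.221, -2.221, 0.001]
ft_force: [-0.9, -0.2, -0.6]
opening: 0.092
```

View pics/c_wrist.png

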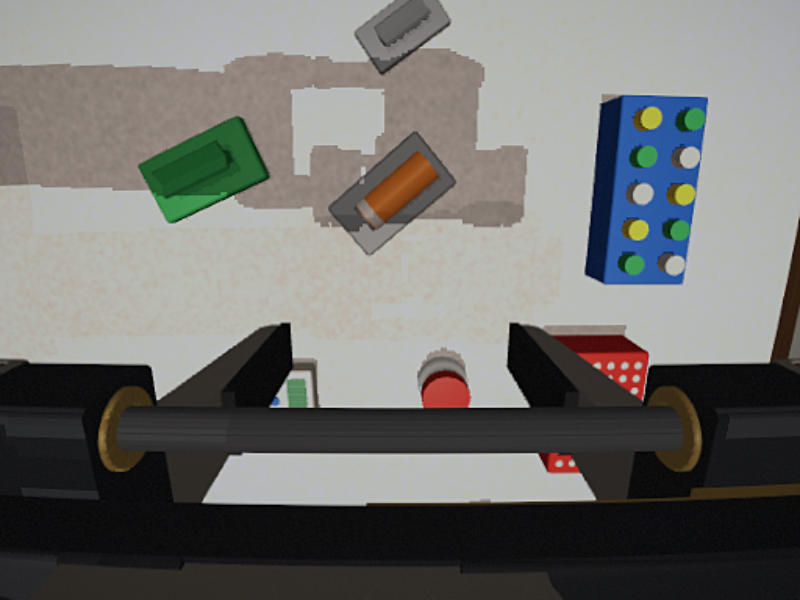

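```bash
python3 - <<'E'
from h import *
d=np.load("w1.npz");W=d["W"];im=d["pixels"].astype(int)
reg=np.zeros(W.shape[:2],bool);reg[80:166,205:300]=1
m=reg&(W[...,2]>0.034)
Q=W[m];xy=Q[:,:2]
mu=xy.mean(0);u,s,vt=np.linalg.svd(xy-mu);a=vt[0];a*=np.sign(a[0]);n=np.array([-a[1],a[0]])
print(m.sum(),"yaw",np.degrees(np.arctan2(a[1],a[0])),mu)
t=(xy-mu)@a;q=(xy-mu)@n
print(np.percentile(t,[0,1,3,50,97,99,100]),np.percentile(q,[0,1,3,50,97,99,100]),np.percentile(Q[:,2],[50,97,100]))
# pad yaw
m2=reg&(W[...,2]>0.009)&(W[...,2]<.019);r=cv2.minAreaRect(W[m2][:,:2].astype(np.float32)*1000);print("pad",r)
# full minAreaRect orange+white
print(cv2.minAreaRect(xy.astype(np.float32)*1000))
c=dict(d)
# overlay hypothesised ends
ctr=np.array([*(mu+a*(np.percentile(t,0.5)+np.percentile(t,99.5))/2),.044]);print("ctr",ctr)
crop=im.astype(np.uint8)[75:170,200:305];cv2.imwrite("pics/d.png",cv2.resize(crop,None,fx=6,fy=6,interpolation=2))
E
```

```text
1156 yaw 39.657051993513214 [0.57295256 0.19085963]
[-0.0361115  -0.03293752 -0.03060595  0.00044004  0.02944727  0.03084163
  0.03144503] [-1.31281151e-02 -1.25639529e-02 -1.19250135e-02  3.94367709e-05
  1.18124287e-02  1.24368443e-02  1.28777933e-02] [0.05538789 0.05793958 0.05918154]
pad ((568.14306640625, 186.26358032226562), (100.14691162109375, 56.40706253051758), 40.478240966796875)
((571.272216796875, 189.13438415527344), (67.56275939941406, 25.95619773864746), 40.04956817626953)
ctr [0.57168209 0.18980648 0.044     ]
```

View pics/d.png

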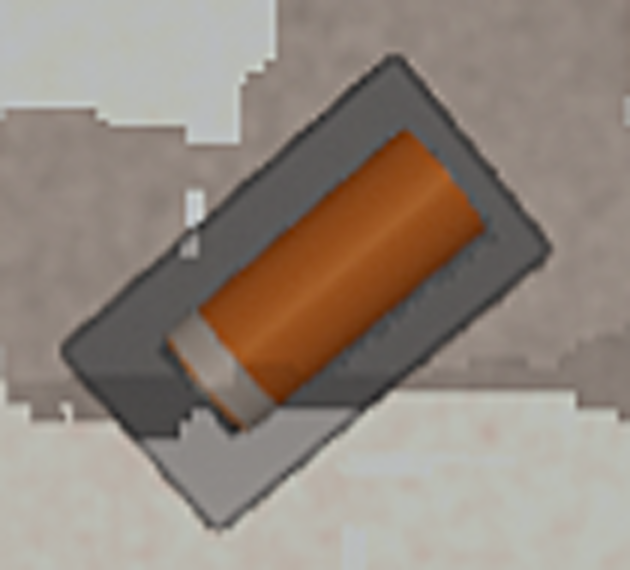

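```bash
python3 -m handwheel '[[[-0.2,0,0,0,0,0],[-0.4,0,0,0,0,0],[-0.6,0,0,0,0,0],[-0.8,0,0,0,0,0],[-1,0,0,0,0,0]]]'
python3 -m handwheel '[[[-0.15,0,0,0,0,0],[-0.3,0.1,0,0,0,0],[-0.3,0.1,0,0,0,0],[-0.3,0.1,0,0,0,0],[-0.3,0.1,0,0,0,0]]]'
python3 - <<'E'
from h import *
c=camera("wrist");W=cloud(c);np.savez("w2.npz",W=W,**c)
cv2.imwrite("pics/e_wrist.png",cv2.resize(c["pixels"],(800,600)))
E
```

```text
time_s: 1.6
eef_pos: [0.5739, -0.1752, 0.1981]
orientation: [2.224, 2.218, -0.001]
ft_force: [0.9, -0.3, 0.3]
opening: 0.092
time_s: 2.22
eef_pos: [0.6033, -0.2645, 0.1987]
orientation: [2.223, 2.219, -0.001]
ft_force: [-0.2, -1.1, 0.9]
opening: 0.0918
```

View pics/e_wrist.png

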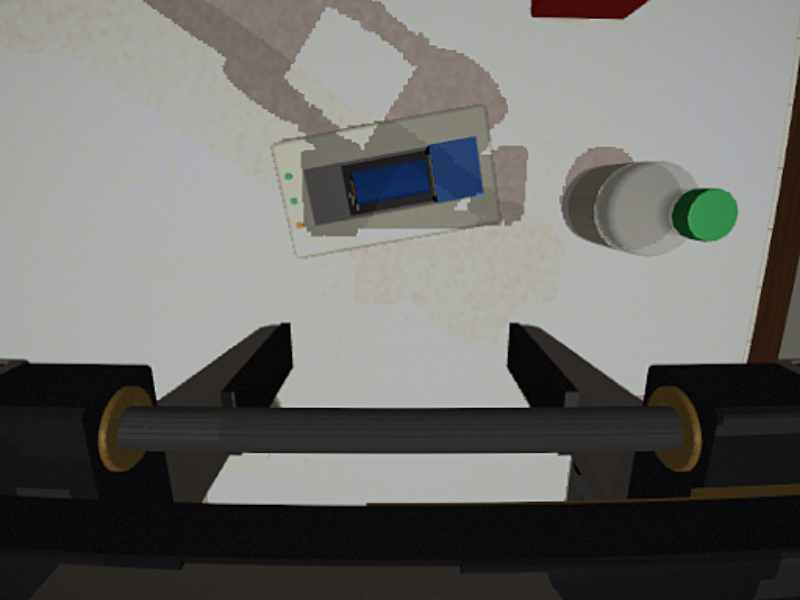

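```bash
python3 - <<'E'
from h import *
d=np.load("w2.npz");W=d["W"];im=d["pixels"].astype(int)
reg=np.zeros(W.shape[:2],bool);reg[60:170,165:325]=1
m=reg&(abs(W[...,2]-.03)<.006)
m=cv2.morphologyEx(m.astype(np.uint8),cv2.MORPH_OPEN,np.ones((3,3)))>0
r=cv2.minAreaRect(W[m][:,:2].astype(np.float32)*1000);print("deck",r,np.median(W[m][:,2]))
m3=reg&(W[...,2]>.022)
print("silh",cv2.minAreaRect(W[m3][:,:2].astype(np.float32)*1000))
ang=r[2] if r[1][0]>r[1][1] else r[2]-90
a=np.array([np.cos(np.radians(ang)),np.sin(np.radians(ang))]);n=np.array([-a[1],a[0]]);o=np.array(r[0])/1000
print("ang",ang,"o",o)
L=np.stack([(W[...,:2]-o)@a,(W[...,:2]-o)@n,W[...,2]],-1)
for lo,hi,nm in((.082,.095,"keeper top"),(.055,.064,"walltop"),(.045,.053,"rail"),(.033,.039,"base")):
    k=reg&(L[...,2]>lo)&(L[...,2]<hi);q=L[k]*1000
    print(nm,k.sum(),np.percentile(q,[0,3,50,97,100],axis=0).round(1).tolist())
b,g,rr=im[...,0],im[...,1],im[...,2]
k=(W[...,2]>.13)&(g>rr+40);k[:, :300]=0;print("cap",k.sum(),np.nanmedian(W[k],0), ((np.nanmedian(W[k][:,:2],0)-o)@np.c_[a,n]))
crop=im.astype(np.uint8)[60:170,165:330];cv2.imwrite("pics/f.png",cv2.resize(crop,None,fx=4.8,fy=4.8,interpolation=2))
E
```

```text
deck ((593.6961669921875, -196.21568298339844), (176.82618713378906, 96.73673248291016), 9.63553237915039) 0.030248842065118107
silh ((593.6961669921875, -196.21568298339844), (176.82618713378906, 96.73673248291016), 9.63553237915039)
ang 9.63553237915039 o [ 0.59369617 -0.19621568]
keeper top 1174 [[33.1, -20.2, 83.8], [34.0, -18.8, 85.8], [49.3, -0.1, 87.2], [64.5, 18.2, 88.6], [65.6, 19.3, 90.1]]
walltop 111 [[-30.8, -20.2, 55.1], [-30.6, -12.0, 56.1], [-27.6, -0.6, 59.9], [33.3, 9.9, 62.8], [34.3, 16.1, 63.9]]
rail 934 [[-26.2, -19.5, 45.0], [-24.2, -12.7, 46.1], [3.6, -0.8, 50.1], [31.3, 10.9, 52.8], [34.9, 18.3, 53.0]]
base 633 [[-34.2, -20.8, 34.5], [-32.6, -19.6, 35.0], [0.6, 12.4, 36.4], [33.2, 18.9, 37.8], [36.0, 19.5, 38.5]]
cap 841 [ 0.77868519 -0.21357315  0.1503244 ] [ 0.17947398 -0.04807609]
```

View pics/f.png

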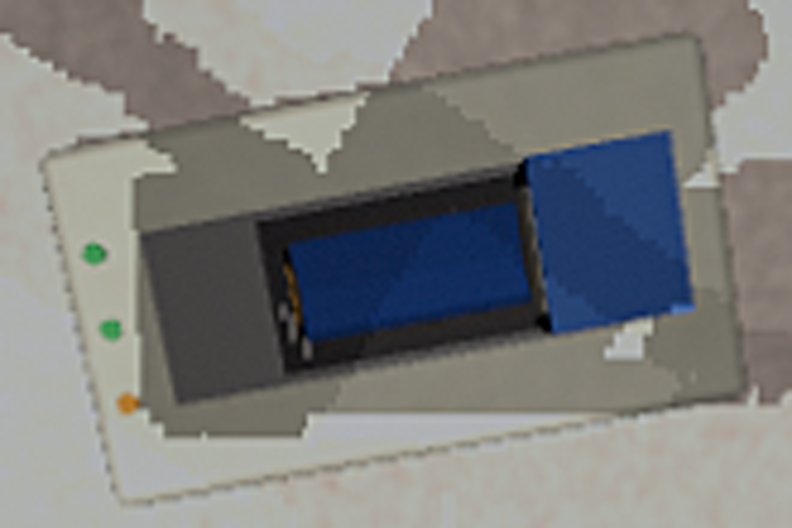

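Offset by sight is about +8.3 mm: the keeper front edge is at x ≈ 33.3 mm and the wall inner face at ≈ -25.7 mm. Charger yaw is 9.64°, origin (0.5937, -0.1962). The bottle is well clear. Now I'll go to the cell, turning the tool so its x axis lies along the cell.

```bash
python3 -m handwheel '[[[0.2,0,0,0,0,0.11],[0.4,0,0,0,0,0.22],[0.6,-0.04,0,0,0,0.33],[0.8,-0.08,0,0,0,0.44],[1,-0.125,0,0,0,0.554]]]'
cat >> h.py <<'E'
def delta(target_p, target_R):
    """shift/turn in normalised tool units from measured pose"""
    s=get_state();p=np.array(s["eef_pos"]);Rm=R.from_rotvec(s["orientation"])
    d=Rm.inv().apply(np.array(target_p)-p)/0.3
    w=(Rm.inv()*target_R).as_rotvec()/(np.pi/2)
    return d.round(4),w.round(4)
def tool(yaw,tilt=0):
    """tool x along yaw(deg), z down; tilt deg, positive = tool x end low"""
    y=np.radians(yaw);x=np.array([np.cos(y),np.sin(y),0]);z=np.array([0,0,-1.]);
    M=R.from_matrix(np.c_[x,np.cross(z,x),z]);return M*R.from_euler("y",-tilt,degrees=True)
E
python3 - <<'E'
from h import *
print(delta([.5659,.1848,.1],tool(40.1)))
E
```

```text
time_s: 2.9
eef_pos: [0.5657, 0.0375, 0.1992]
orientation: [2.951, 1.072, 0.002]
ft_force: [0.5, 0.1, 0.5]
opening: 0.0918
(array([ 0.3155, -0.3768,  0.3303]), array([ 0.0011, -0.0003, -0.0019]))
```

```bash
python3 -m handwheel '[[[0.08,-0.1,0,0,0,0],[0.19,-0.22,0,0,0,0],[0.28,-0.34,0.1,0,0,0],[0.316,-0.377,0.25,0,0,0],[0.316,-0.377,0.33,0.001,0,-0.002]]]' 
python3 - <<'E'
from h import *
print(delta([.5659,.1848,.039],tool(40.1)))
c=camera("wrist");W=cloud(c);np.savez("w3.npz",W=W,**c)
cv2.imwrite("pics/g_wrist.png",cv2.resize(c["pixels"],(800,600)))
E
```

```text
time_s: 3.52
eef_pos: [0.5636, 0.187, 0.098]
orientation: [-2.948, -1.082, 0.003]
ft_force: [-1.1, -1.0, 0.1]
opening: 0.0918
(array([0.0014, 0.0107, 0.1968]), array([-0.0009,  0.001 ,  0.0024]))
```

View pics/g_wrist.png

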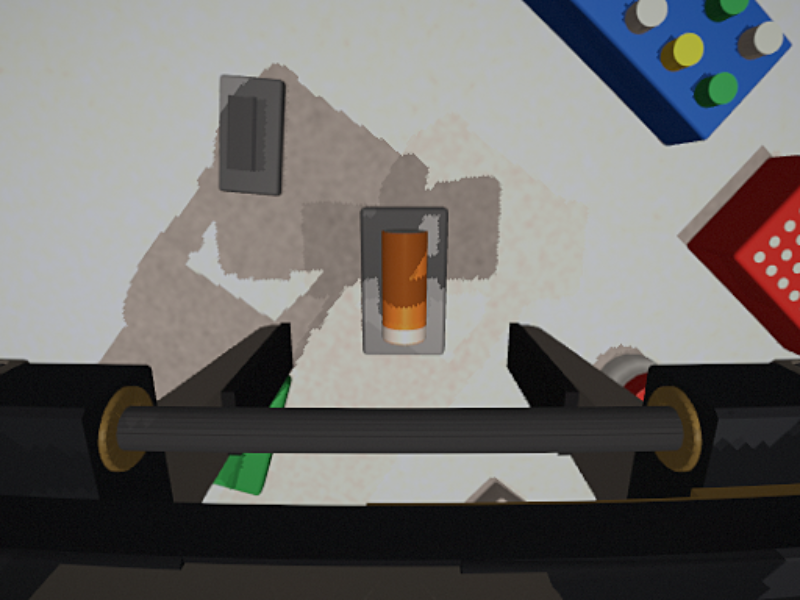

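```bash
python3 - <<'E'
from h import *
d=np.load("w3.npz");W=d["W"]
reg=np.zeros(W.shape[:2],bool);reg[130:228,232:286]=1
for lo in(.034,.04):
    m=reg&(W[...,2]>lo);Q=W[m];xy=Q[:,:2]
    r=cv2.minAreaRect(xy.astype(np.float32)*1000);print(m.sum(),r)
    a=np.array([np.cos(np.radians(40.1)),np.sin(np.radians(40.1))]);n=np.array([-a[1],a[0]])
    q=(xy-[.572,.190])@np.c_[a,n]*1000
    print(np.percentile(q,[0,1,5,50,95,99,100],axis=0).round(1).T.tolist(),np.percentile(Q[:,2],[50,99]))
E
```

```text
2107 ((573.0518798828125, 190.9230499267578), (63.726341247558594, 25.918949127197266), 39.821842193603516)
[[-30.5, -29.3, -26.5, 4.1, 31.9, 33.1, 33.3], [-12.9, -12.6, -11.4, 0.3, 11.8, 12.8, 13.1]] [0.05531083 0.05802696]
2091 ((573.0468139648438, 190.9263153076172), (63.7236213684082, 25.918846130371094), 39.83279037475586)
[[-30.5, -29.3, -26.5, 3.6, 31.7, 33.1, 33.3], [-12.9, -12.6, -11.4, 0.3, 11.8, 12.8, 13.1]] [0.05533665 0.05802922]
```

```bash
python3 -m handwheel '[[[0.001,0.011,0.05,-0.001,0.001,0.002],[0.001,0.011,0.12,-0.001,0.001,0.002],[0.001,0.011,0.197,-0.001,0.001,0.002],[0.001,0.011,0.197,-0.001,0.001,0.002],[0.001,0.011,0.197,-0.001,0.001,0.002]]]' 
python3 - <<'E'
from h import *
print(delta([.5659,.1848,.039],tool(40.0)))
E
```

```text
time_s: 4.2
eef_pos: [0.5649, 0.1836, 0.0374]
orientation: [-2.951, -1.076, 0.004]
ft_force: [0.7, -0.5, 0.0]
opening: 0.092
(array([ 0.005 , -0.0009, -0.0052]), array([-0.0007,  0.0013,  0.0008]))
```

```bash
python3 -m handwheel '[[[0.003,0,-0.004,0,0,0],[0.003,0,-0.004,0,0,0],[0.003,0,-0.004,0,0,0],[0.003,0,-0.004,0,0,0],[0.003,0,-0.004,0,0,0]]]' -1 40
python3 - <<'E'
from h import *
for i in range(5):
    s=get_state();print(s["eef_pos"].round(5),R.from_rotvec(s["orientation"]).as_matrix()[:,0].round(4),s["ft_force"].round(2),s["opening"],s["joint_pos"].round(4));camera("wrist")
E
```

```text
time_s: 4.82
eef_pos: [0.5655, 0.1842, 0.0385]
orientation: [-2.951, -1.076, 0.004]
ft_force: [-0.9, 0.6, 0.6]
opening: 0.0438
[0.5655  0.18421 0.03853] [ 0.7652  0.6438 -0.0022] [-0.89  0.58  0.6 ] 0.04383102545464622 [ 1.1210e-01  3.8030e-01  1.6638e+00 -3.0000e-04  1.0999e+00  9.8360e-01]
[0.56555 0.18419 0.03857] [ 0.7652  0.6438 -0.0022] [-0.17 -0.69 -0.15] 0.039733202888072305 [ 1.1200e-01  3.8030e-01  1.6638e+00 -3.0000e-04  1.0999e+00  9.8350e-01]
[0.56557 0.18418 0.03858] [ 0.7653  0.6437 -0.0022] [ 0.1   0.07 -0.33] 0.03622232034201545 [ 1.1200e-01  3.8030e-01  1.6638e+00 -3.0000e-04  1.0999e+00  9.8360e-01]
[0.56556 0.18419 0.03856] [ 0.7652  0.6438 -0.0022] [0.44 0.41 0.08] 0.031702951623127834 [ 1.1200e-01  3.8040e-01  1.6638e+00 -3.0000e-04  1.0999e+00  9.8360e-01]
[0.56554 0.18421 0.03857] [ 0.7652  0.6438 -0.0022] [ 0.35  0.57 -0.04] 0.028146192296825086 [ 1.1210e-01  3.8030e-01  1.6638e+00 -3.0000e-04  1.0999e+00  9.8360e-01]
```

```bash
python3 -m handwheel '[[[0,0,0,0,0,0],[0,0,0,0,0,0],[0,0,-0.1,0,0,0],[0,0,-0.25,0,0,0],[0,0,-0.4,0,0,0]]]' -1 40
python3 - <<'E'
from h import *
s=get_state();print(s["eef_pos"].round(5),s["ft_force"].round(2),s["opening"])
c=camera("wrist");W=cloud(c);np.savez("w4.npz",W=W,**c)
cv2.imwrite("pics/h_wrist.png",cv2.resize(c["pixels"],(800,600)))
c=camera("side");cv2.imwrite("pics/h_side.png",cv2.resize(c["pixels"][180:300,180:340],None,fx=4.5,fy=4.5,interpolation=2))
E
```

```text
time_s: 5.7
eef_pos: [0.5656, 0.1842, 0.1597]
orientation: [-2.951, -1.076, 0.004]
ft_force: [0.7, -1.2, 0.4]
opening: 0.0004
[0.56558 0.1842  0.15971] [ 0.73 -1.22  0.44] 0.0003833287194289169
```

View pics/h_wrist.png

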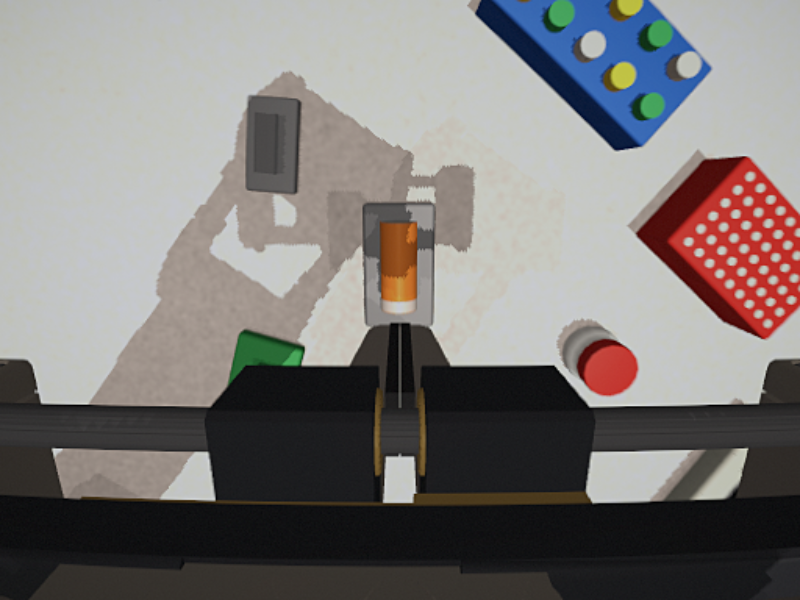

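View pics/h_side.png

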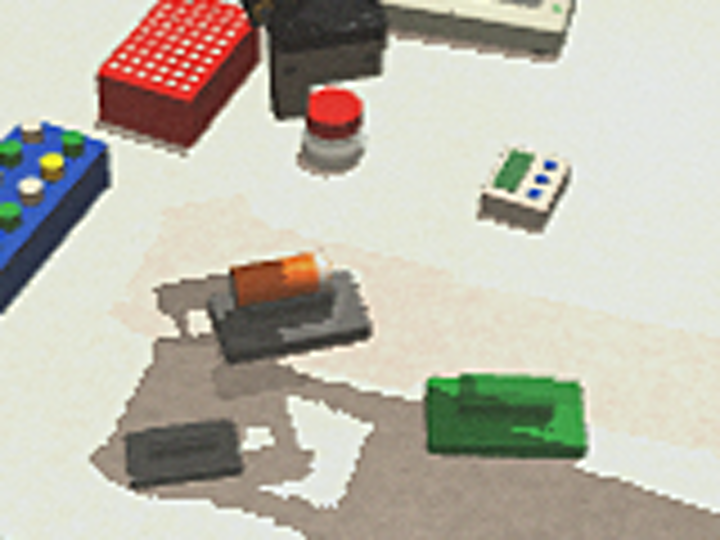

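```bash
python3 - <<'E'
from h import *
s=get_state();p=s["eef_pos"];print(p,s["opening"],s["joint_pos"])
for n in("scene","side","wrist"):
    c=camera(n);z=R.from_rotvec(s["orientation"]).as_matrix()[:,2]
    q=proj(c,[p,p+.014*z,[.572,.19,.044],[.572,.19,.057]]);print(n,q.round(1).tolist(),campos(c))
    im=c["pixels"].copy()
    for k,u in enumerate(q): cv2.circle(im,tuple(int(x) for x in u.round()),2,[(255,0,255),(0,255,0),(255,255,0),(0,255,255)][k],-1)
    cv2.imwrite(f"pics/i_{n}.png",cv2.resize(im,(800,600)))
    W=cloud(c);np.savez(f"i_{n}.npz",W=W,**c)
E
```

```text
[0.56983383 0.18475228 0.16515866] 0.0003167122475362926 [ 1.12185889e-01  2.37734055e-01  1.57202301e+00 -3.12136760e-04
  1.32277621e+00  9.83590600e-01]
scene [[281.4, 146.0], [281.2, 149.5], [281.0, 173.2], [281.1, 170.4]] [ 1.04521737 -0.79878879  1.0670203 ]
side [[243.6, 209.4], [243.5, 213.2], [242.1, 241.5], [242.1, 238.3]] [0.16657774 1.0277195  0.95362997]
wrist [[257.1, 210.9], [257.1, 204.7], [254.2, 171.6], [254.2, 173.8]] [0.61663441 0.22556956 0.34625527]
```

View pics/i_side.png

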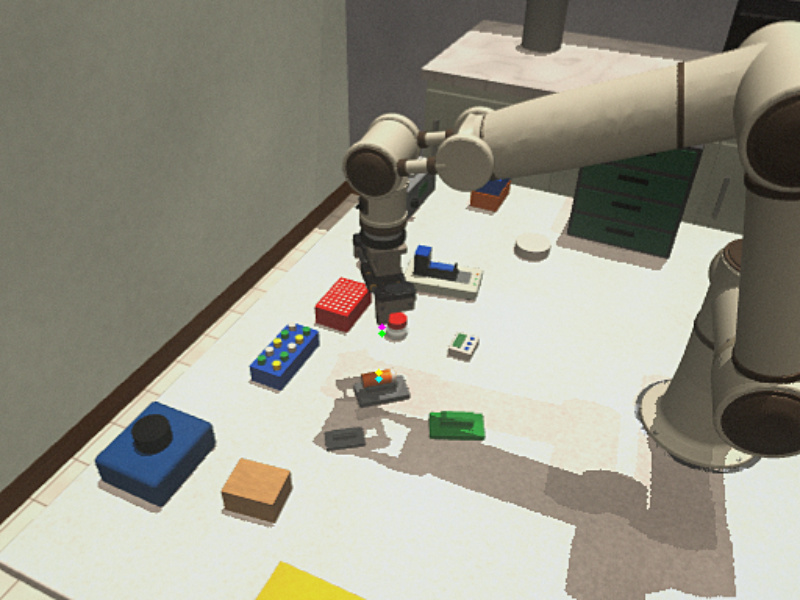

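View pics/i_wrist.png

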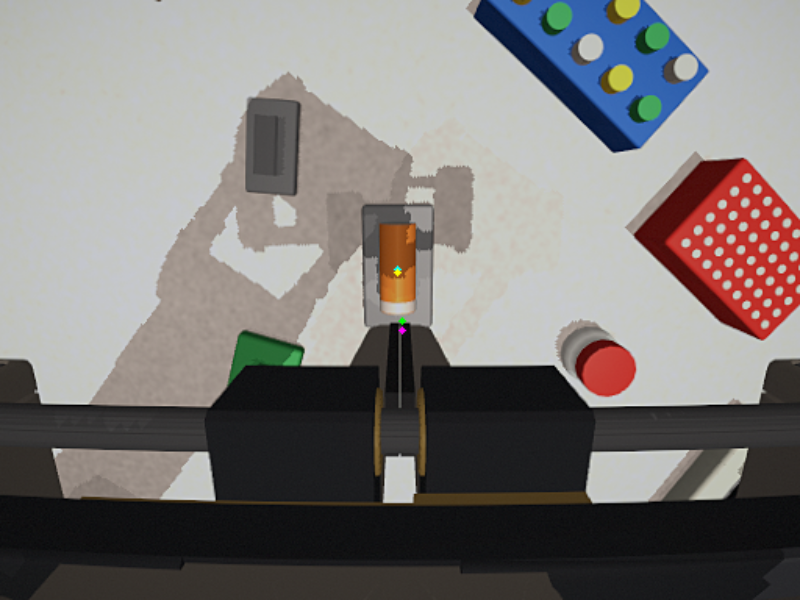

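```bash
python3 - <<'E'
from h import *
for n,(y,x) in {"side":(165,200),"scene":(100,235)}.items():
    d=np.load(f"i_{n}.npz");c=dict(d);im=c["pixels"][y:y+90,x:x+110].copy()
    im=cv2.resize(im,None,fx=7,fy=7,interpolation=0)
    s=get_state();p=s["eef_pos"];z=R.from_rotvec(s["orientation"]).as_matrix()[:,2]
    for k,u in enumerate(proj(c,[p,p+.014*z,[.572,.19,.044]])):
        cv2.drawMarker(im,(int((u[0]-x+.5)*7),int((u[1]-y+.5)*7)),[(255,0,255),(0,255,0),(255,255,0)][k],0,14,2)
    cv2.imwrite(f"pics/j_{n}.png",im)
    W=c["W"]
    if n=="side":
        m=np.zeros(W.shape[:2],bool);m[165:225,225:265]=1
        m&=(abs(W[...,0]-.57)<.05)&(abs(W[...,1]-.185)<.05)&(W[...,2]>.1);print(np.nanmin(W[m],0),np.nanmax(W[m],0))
        i=np.argwhere(m);k=W[m][:,2].argsort()[:8];print(i[k].tolist(),W[m][k].round(3).tolist())
E
```

```text
[0.52058708 0.15761927 0.17902963] [0.61983192 0.23282413 0.34827878]
[[207, 248], [208, 242], [206, 241], [207, 247], [207, 242], [207, 245], [205, 241], [207, 246]] [[0.556, 0.185, 0.179], [0.569, 0.197, 0.18], [0.575, 0.192, 0.181], [0.557, 0.19, 0.182], [0.569, 0.196, 0.183], [0.561, 0.194, 0.184], [0.574, 0.192, 0.185], [0.558, 0.194, 0.185]]
```

View pics/j_side.png

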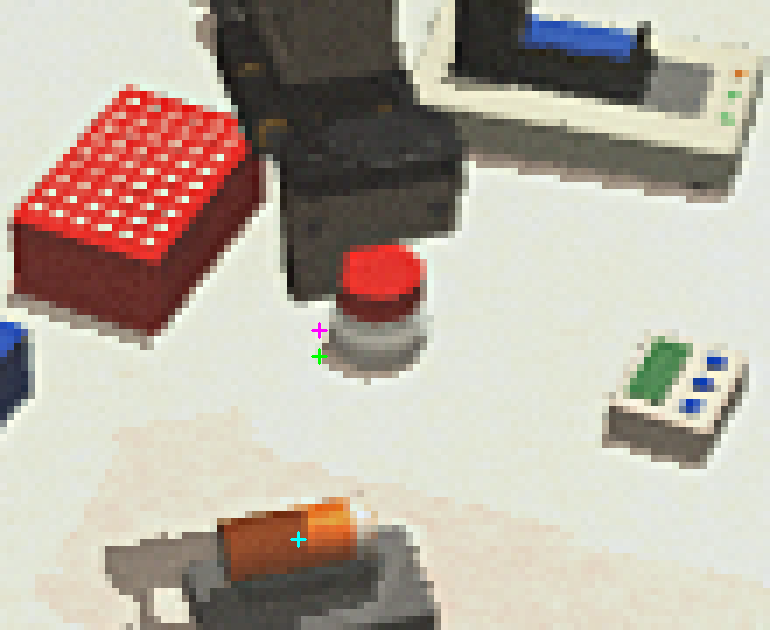

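View pics/j_scene.png

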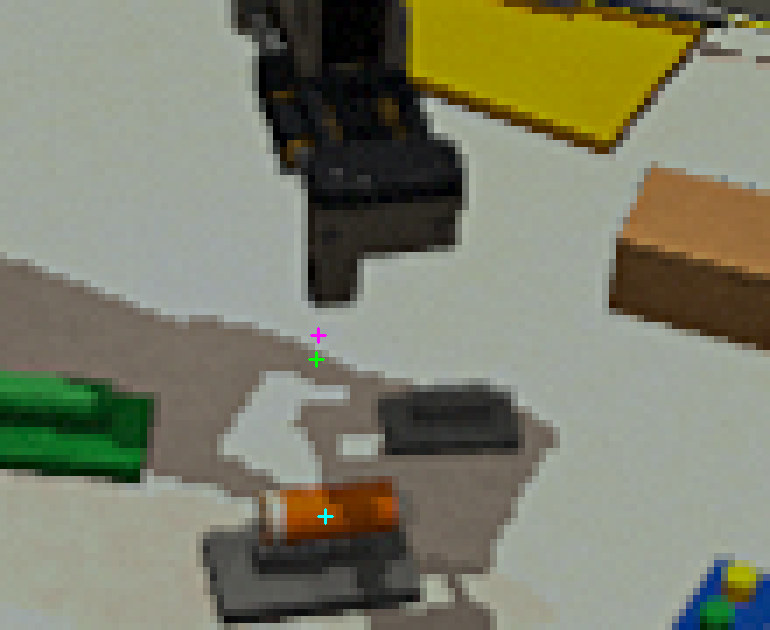

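```bash
python3 - <<'E'
from h import *
for i in range(4):
    s=get_state();c=camera("wrist");print(s["time_s"],s["eef_pos"].round(4),s["orientation"].round(4),s["joint_pos"].round(4),campos(c).round(4),s["qd"].round(3))
for n in ("w3","w4","i_wrist"):
    d=np.load(n+".npz");W=d["W"];im=d["pixels"].astype(int)
    m=(im[...,2]>150)&(im[...,0]<80)&(im[...,1]>60)&(im[...,1]<160)&(W[...,2]>.03)&(W[...,2]<.1);print(n,campos(d),m.sum(),np.nanmedian(W[m],0),np.nanpercentile(W[m][:,2],98))
    # finger tip points
    m=(W[...,2]>.005)&(d["depth"]<.25);q=W[m];print("near",len(q),np.nanmin(q,0),np.nanmin(d["depth"][d["depth"]>0]))
E
```

```text
5.95 [0.5654 0.1842 0.1579] [-2.951  -1.0761  0.0052] [ 1.1200e-01  2.4340e-01  1.5801e+00 -3.0000e-04  1.3215e+00  9.8350e-01] [0.6161 0.2255 0.3445] [-0.001  0.021  0.024  0.001  0.002  0.   ]
6.0 [0.5648 0.1841 0.157 ] [-2.9506 -1.0761  0.0078] [ 1.1210e-01  2.4410e-01  1.5810e+00 -3.0000e-04  1.3215e+00  9.8360e-01] [0.6159 0.2255 0.3435] [ 0.     0.013  0.011 -0.002  0.001 -0.001]
6.05 [0.5646 0.1841 0.1566] [-2.9504 -1.0759  0.009 ] [ 1.1200e-01  2.4450e-01  1.5813e+00 -3.0000e-04  1.3216e+00  9.8350e-01] [0.6158 0.2255 0.3431] [-0.001  0.006  0.001  0.001 -0.001  0.   ]
6.1 [0.5647 0.1841 0.1566] [-2.9505 -1.076   0.009 ] [ 1.1200e-01  2.4470e-01  1.5812e+00 -3.0000e-04  1.3216e+00  9.8360e-01] [0.6158 0.2255 0.3431] [ 0.     0.001 -0.005  0.001 -0.     0.001]
w3 [0.61396947 0.22835825 0.28474197] 509 [0.56397458 0.18061609 0.05507343] 0.05777717731703743
near 63841 [ 0.50808134 -0.01016505  0.00503175] 0.050000306
w4 [0.61620862 0.22550108 0.34633772] 1184 [0.60816177 0.03103344 0.04849507] 0.057740987590315894
near 47766 [0.5044014  0.11035895 0.17472256] 0.050000407
i_wrist [0.61663441 0.22556956 0.34625527] 1125 [0.60569228 0.03320178 0.04861721] 0.0576555636989367
near 47707 [0.5054749  0.11052037 0.17454275] 0.050000034
```

```bash
python3 - <<'E'
from h import *
T={"wrist0":(.5743,0,.1972),"w1":(.5748,.1285,.1978),"w2":(.6033,-.2645,.1987),"w3":(.5636,.187,.098),"w4":(.5656,.1842,.1597),"side0":(.5743,0,.1972),"scene0":(.5743,0,.1972),"i_side":(.5698,.1848,.165),"i_scene":(.5698,.1848,.165)}
for n,t in T.items():
    d=np.load(n+".npz");W=d["W"];t=np.array(t)
    D=W-t
    m=(np.hypot(D[...,0],D[...,1])<.1)&(D[...,2]<.08)&(D[...,2]>-.05)&(W[...,2]>.075)
    q=D[m]; 
    if len(q): print(n,len(q),np.percentile(q[:,2],[0,.5,2,5,20]).round(4))
E
```

```text
wrist0 4448 [0.0154 0.0176 0.0195 0.0231 0.0368]
w1 4590 [0.0151 0.0174 0.019  0.0224 0.0365]
w2 4586 [0.0159 0.0172 0.019  0.0227 0.0368]
w3 4592 [0.0157 0.017  0.019  0.0224 0.0367]
w4 1945 [0.015  0.0164 0.0191 0.0224 0.0355]
side0 238 [0.0126 0.0173 0.0185 0.0212 0.0322]
scene0 254 [0.0164 0.0181 0.0209 0.0232 0.0333]
i_side 63 [0.014  0.0143 0.0151 0.0172 0.0233]
i_scene 48 [0.0207 0.0208 0.0209 0.0217 0.0276]
```

```bash
python3 - <<'E'
from h import *
s=get_state();p=s["eef_pos"];Rm=R.from_rotvec(s["orientation"]);print(s["time_s"],p)
for n in("scene","side","wrist"):
    c=camera(n);W=cloud(c);np.savez(f"k_{n}.npz",W=W,p=p,o=s["orientation"],**c)
    q=Rm.inv().apply((W-p).reshape(-1,3));q=q[~np.isnan(q[:,0])]*1000
    k=(abs(q[:,0])<40)&(abs(q[:,1])<50)&(q[:,2]<-5)&(q[:,2]>-45);q=q[k]
    for lo,hi in((-20,-10),(-30,-20),(-40,-30)):
        b=q[(q[:,2]>lo)&(q[:,2]<hi)]
        if len(b): print(n,lo,len(b),"x",np.percentile(b[:,0],[0,5,50,95,100]).round(1),"y",np.percentile(b[:,1],[0,5,50,95,100]).round(1),"zmax",b[:,2].max().round(1))
E
```

```text
6.15 [0.56482106 0.18411391 0.1568374 ]
scene -20 1 x [-7. -7. -7. -7. -7.] y [1.5 1.5 1.5 1.5 1.5] zmax -17.1
scene -30 12 x [-8.3 -7.8  1.5  9.3  9.7] y [ 1.3  3.8 11.4 14.6 14.6] zmax -22.6
scene -40 19 x [-8.8 -8.4 -1.1  8.5  8.9] y [ 2.6  3.  12.7 16.4 17.4] zmax -31.5
side -20 2 x [ 8.3  8.4  9.2 10.  10.1] y [-6.8 -6.6 -4.9 -3.1 -2.9] zmax -18.4
side -30 18 x [-7.2 -7.2  3.6 10.  10.3] y [-14.8 -13.8 -11.8   2.4  11.7] zmax -20.1
side -40 26 x [-7.5 -6.5  4.5  9.8 10.1] y [-17.1 -16.5 -12.4  12.3  14.4] zmax -30.0
wrist -20 46 x [ 9.2  9.3  9.7 10.6 10.7] y [-9.2 -7.3  1.5  9.5 11. ] zmax -16.2
wrist -30 205 x [ 8.8  9.4  9.9 10.7 11. ] y [-12.4 -10.6   0.6  12.2  14.1] zmax -20.0
wrist -40 246 x [ 9.4  9.7 10.1 10.7 11. ] y [-13.2 -11.5   0.6  13.   14.7] zmax -30.0
```

All three cameras agree that the fingertips sit about 15.5 mm behind the reported TCP, where the brief says 14 mm ahead. The first grip therefore closed above the cell's axis and slipped off. The lateral frame is good, so I'll take the grasp point at tool z ≈ -34.5 mm. Next I'll recheck the cell and retry.

```bash
python3 - <<'E'
from h import *
d=np.load("k_wrist.npz");W=d["W"]
reg=np.zeros(W.shape[:2],bool);reg[130:204,235:275]=1
m=reg&(W[...,2]>.037)&(W[...,2]<.07);Q=W[m];xy=Q[:,:2];print(m.sum(),cv2.minAreaRect(xy.astype(np.float32)*1000))
a=np.array([np.cos(np.radians(40)),np.sin(np.radians(40))]);n=np.array([-a[1],a[0]])
q=(xy-[.572,.190])@np.c_[a,n]*1000
print(np.percentile(q,[0,1,5,50,95,99,100],axis=0).round(1).T.tolist(),np.percentile(Q[:,2],[50,99]))
print(delta([.5659,.1848,.0095],tool(40)))
E
```

```text
1342 ((572.9696044921875, 191.052978515625), (63.76888656616211, 24.836610794067383), 40.25046157836914)
[[-30.5, -29.1, -26.6, 3.0, 31.3, 33.2, 33.3], [-12.4, -12.2, -11.1, 0.0, 11.1, 12.3, 12.5]] [0.05523261 0.05798317]
(array([4.200e-03, 4.000e-04, 4.941e-01]), array([-0.0012,  0.0021,  0.0008]))
```

```bash
python3 -m handwheel '[[[0,0,0.05,0,0,0],[0,0,0.1,0,0,0],[0.004,0,0.15,-0.001,0.002,0.001],[0.004,0,0.2,-0.001,0.002,0.001],[0.004,0,0.2,-0.001,0.002,0.001]]]' 0.1 40
python3 -c "
from h import *
print(delta([.5659,.1848,.0095],tool(40)),get_state()['opening'])"
```

```text
time_s: 6.92
eef_pos: [0.5647, 0.1848, 0.0957]
orientation: [-2.951, -1.074, 0.006]
ft_force: [0.6, -0.6, 0.1]
opening: 0.0487
(array([0.004 , 0.003 , 0.2873]), array([-0.0014,  0.002 , -0.0002])) 0.048679131036827646
```

```bash
python3 -m handwheel '[[[0.002,0,0.08,0,0,0],[0.004,0.002,0.17,-0.001,0.002,0],[0.004,0.002,0.25,-0.001,0.002,0],[0.004,0.002,0.284,-0.001,0.002,0],[0.004,0.002,0.284,-0.001,0.002,0]]]'
python3 -c "
from h import *
print(delta([.5659,.1848,.0095],tool(40)),get_state()['opening'],get_state()['ft_force'])"
```

```text
time_s: 7.55
eef_pos: [0.5657, 0.1851, 0.0105]
orientation: [-2.952, -1.074, 0.001]
ft_force: [0.0, 0.2, -0.2]
opening: 0.0504
(array([0.    , 0.0012, 0.0032]), array([-0.0006,  0.0002, -0.0002])) 0.05043195593792213 [ 0.02191061  0.19544059 -0.23575491]
```

Well positioned, so I'll close.

```bash
python3 -m handwheel '[[[0,0.001,0.003,0,0,0],[0,0.001,0.003,0,0,0],[0,0.001,0.003,0,0,0],[0,0.001,0.003,0,0,0],[0,0.001,0.003,0,0,0]]]' -1 40
python3 -m handwheel '[[[0,0,0,0,0,0],[0,0,0,0,0,0],[0,0,0,0,0,0],[0,0,0,0,0,0],[0,0,-0.03,0,0,0]]]' -1 40
python3 - <<'E'
from h import *
s=get_state();print(s["eef_pos"].round(4),s["orientation"].round(4),s["opening"],s["ft_force"].round(1))
E
```

```text
time_s: 8.18
eef_pos: [0.5659, 0.1856, 0.0103]
orientation: [-2.951, -1.073, 0.0]
ft_force: [-3.7, 3.4, 6.4]
opening: 0.0252
time_s: 8.8
eef_pos: [0.5651, 0.1851, 0.0186]
orientation: [-2.951, -1.074, 0.003]
ft_force: [-0.7, -0.7, -0.4]
opening: 0.0252
[0.5651 0.1851 0.0186] [-2.9508 -1.0737  0.0033] 0.0251682163669301 [-0.7 -0.7 -0.4]
```

```bash
python3 -m handwheel '[[[0,0,-0.1,0,0,0],[0,0,-0.25,0,0,0],[0,0,-0.4,0,0,0],[0,0,-0.5,0,0,0],[0,0,-0.5,0,0,0]]]'
python3 - <<'E'
from h import *
s=get_state();p=s["eef_pos"];Rm=R.from_rotvec(s["orientation"]);print(s["time_s"],p,s["opening"],s["ft_force"].round(1))
c=camera("wrist");W=cloud(c);np.savez("w5.npz",W=W,**c);print(campos(c))
cv2.imwrite("pics/l_wrist.png",cv2.resize(c["pixels"],(800,600)))
c=camera("side");cv2.imwrite("pics/l_side.png",cv2.resize(c["pixels"][150:260,190:300],None,fx=5,fy=5,interpolation=2))
q=Rm.inv().apply((W-p).reshape(-1,3)).reshape(W.shape)*1000
im=np.load("w5.npz")["pixels"].astype(int)
m=(im[...,2]>90)&(im[...,0]<im[...,2]*.5)&(abs(q[...,0])<60)&(abs(q[...,1])<20)&(q[...,2]<-10)&(q[...,2]>-60)
b=q[m];print(len(b),np.percentile(b,[0,1,50,99,100],axis=0).round(1).T.tolist())
E
```

```text
time_s: 9.43
eef_pos: [0.5677, 0.1849, 0.1717]
orientation: [2.952, 1.074, 0.007]
ft_force: [0.0, -0.3, -1.5]
opening: 0.0252
9.425 [0.56773613 0.18486887 0.17174753] 0.025191082843352742 [ 0.  -0.3 -1.5]
[0.6171295  0.22579206 0.35878866]
3975 [[-14.5, -13.2, 15.2, 39.7, 40.6], [-12.2, -11.5, 0.4, 12.8, 13.2], [-48.7, -47.5, -45.1, -37.4, -33.8]]
```

View pics/l_wrist.png

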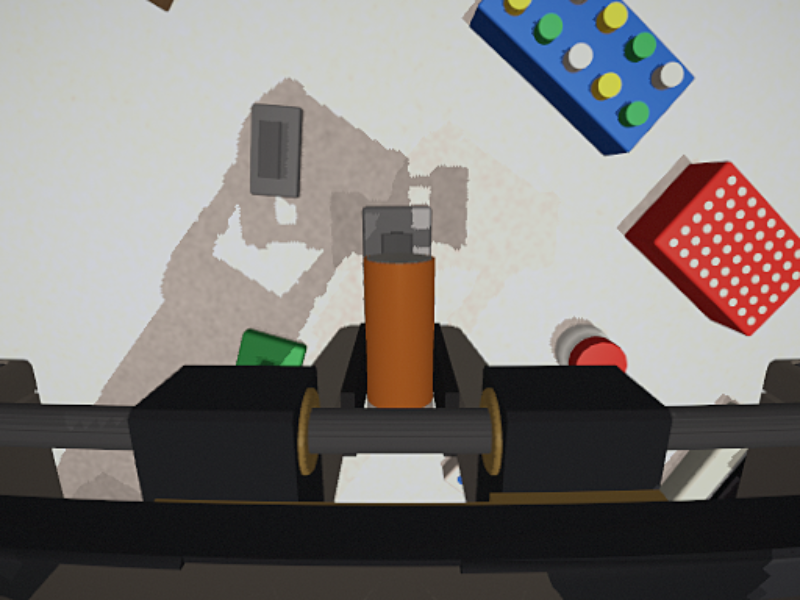

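View pics/l_side.png

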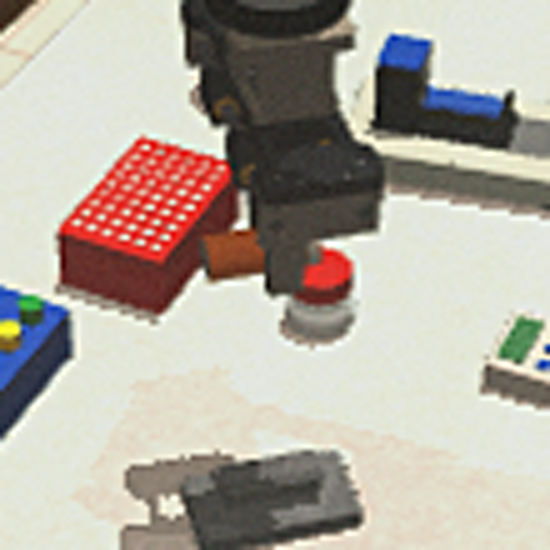

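```bash
cat >> h.py <<'E'
O=np.array([.5937,-.1962,0]);YAW=9.64;S=.0333
FT=np.array([.0408,.0004,-.0338])  # flat face centre in tool frame
CH=R.from_euler("z",YAW,degrees=True)
def tgt(p,t,zc,y=0.):
    """p: plate press of top corner (m); t tilt deg; zc: lower flat corner height above rail line"""
    th=np.radians(t)
    f=np.array([S+p-.013*np.sin(th),y,.049+zc+.013*np.cos(th)])
    T=tool(YAW,t); return O+CH.apply(f)-T.apply(FT),T
def cell():
    """estimated cell: press p of leading corner, tilt, low-corner height, y, nub z, yaw err"""
    s=get_state();Rm=R.from_rotvec(s["orientation"]);X=CH.inv()*Rm
    f=CH.inv().apply(np.array(s["eef_pos"])+Rm.apply(FT)-O);ax=X.as_matrix()[:,0];th=-np.arcsin(ax[2])*-1
    th=np.arcsin(-ax[2])
    F=CH.inv().apply(s["ft_force"])
    return dict(t=s["time_s"],p=(f[0]+.013*abs(np.sin(th))-S)*1e3,tilt=np.degrees(th),zc=(f[2]-.013*np.cos(th)-.049)*1e3,y=f[1]*1e3,yawerr=np.degrees(np.arctan2(ax[1],ax[0])),nubx=(f-.065*ax)[0]*1e3,nubz=(f-.065*ax)[2]*1e3,roll=np.degrees(np.arcsin(X.as_matrix()[2,1])),F=F.round(1),open=s["opening"]*1e3)
def show():
    print({k:(round(float(v),2) if np.ndim(v)==0 else v.tolist()) for k,v in cell().items()})
E
python3 - <<'E'
from h import *
p,T=tgt(-.010,22,.06);print(p);print(delta(p,T));show()
E
```

```text
[ 0.56202504 -0.20117444  0.10499852]
(array([-0.833 ,  0.9799,  0.2076]), array([ 0.0635, -0.2365,  0.333 ]))
{'t': 9.53, 'p': 37.69, 'tilt': 0.16, 'zc': 139.04, 'y': 400.52, 'yawerr': 30.33, 'nubx': 14.85, 'nubz': 201.23, 'roll': -0.15, 'F': [1.1, -0.2, -1.2], 'open': 24.86}
```

```bash
python3 -m handwheel '[[[-0.12,0.14,0,0.01,-0.05,0.07],[-0.25,0.29,0,0.025,-0.1,0.14],[-0.38,0.44,0,0.04,-0.15,0.21],[-0.51,0.6,0,0.05,-0.19,0.28],[-0.65,0.76,0,0.0635,-0.236,0.333]]]'
python3 - <<'E'
from h import *
p,T=tgt(-.010,22,.06);print(delta(p,T));show()
E
```

```text
time_s: 10.15
eef_pos: [0.5607, -0.1156, 0.165]
orientation: [3.042, 0.253, -0.599]
ft_force: [0.7, -0.4, -1.0]
opening: 0.0252
(array([0.036 , 0.2823, 0.2008]), array([-0.0014,  0.0028, -0.0012]))
{'t': 10.15, 'p': 3.16, 'tilt': 22.26, 'zc': 119.75, 'y': 84.42, 'yawerr': -0.11, 'nubx': -28.62, 'nubz': 205.4, 'roll': -0.08, 'F': [0.6, -0.5, -1.0], 'open': 25.23}
```

```bash
python3 -m handwheel '[[[0.01,0.1,0.03,0,0,0],[0.02,0.2,0.08,0,0,0],[0.036,0.282,0.14,-0.001,0.002,-0.001],[0.036,0.282,0.2,-0.001,0.003,-0.001],[0.036,0.282,0.2,-0.001,0.003,-0.001]]]'
python3 - <<'E'
from h import *
for n in("wrist","side","scene"):
    c=camera(n);np.savez(f"m_{n}.npz",W=cloud(c),**c)
    im=c["pixels"]
    im={"wrist":im,"side":im[120:220,220:340],"scene":im[200:300,170:290]}[n]
    cv2.imwrite(f"pics/m_{n}.png",cv2.resize(im,None,fx=1.5 if n=="wrist" else 5.5,fy=1.5 if n=="wrist" else 5.5,interpolation=2))
p,T=tgt(-.010,22,.001);print(delta(p,T));show()
E
```

```text
time_s: 10.78
eef_pos: [0.56, -0.1995, 0.1027]
orientation: [3.044, 0.257, -0.599]
ft_force: [0.4, 1.0, -1.4]
opening: 0.0251
(array([0.0725, 0.0029, 0.1861]), array([ 0.0001, -0.0007,  0.0005]))
{'t': 10.93, 'p': -9.33, 'tilt': 21.94, 'zc': 60.97, 'y': 0.92, 'yawerr': 0.05, 'nubx': -41.18, 'nubz': 146.31, 'roll': -0.01, 'F': [-0.0, -0.1, -1.3], 'open': 24.98}
```

View pics/m_wrist.png

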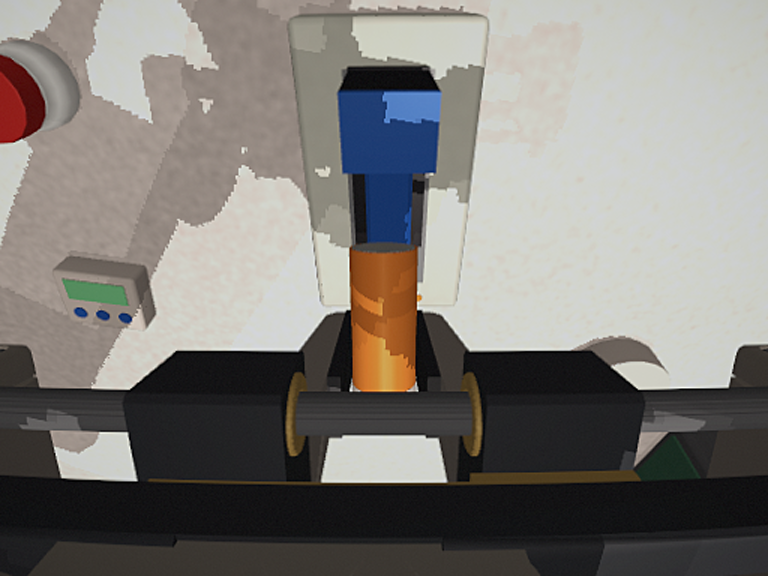

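View pics/m_side.png

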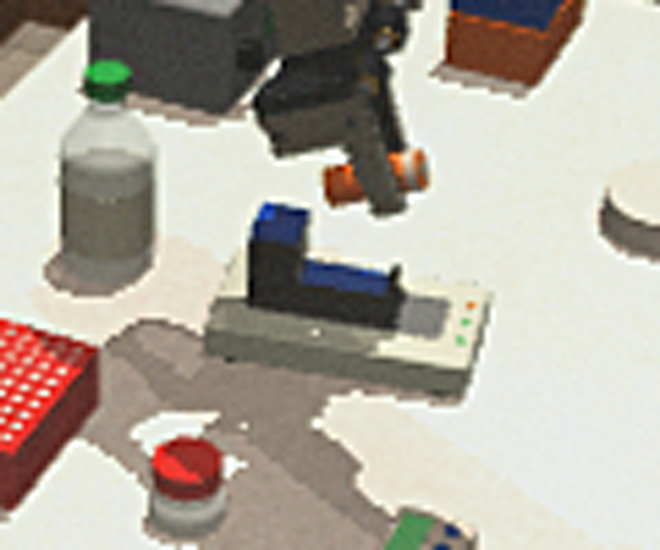

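View pics/m_scene.png

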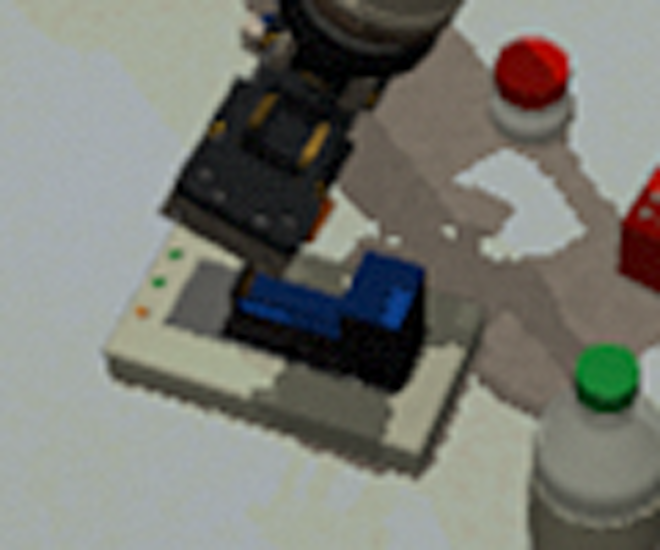

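The wrist view shows the cell at (385,315) in line with the rail, and the keeper top at (390,130). I'll measure both from this one image so that calibration errors cancel.

```bash
python3 - <<'E'
from h import *
d=np.load("m_wrist.npz");W=d["W"];im=d["pixels"].astype(int)
L=CH.inv().apply((W-O).reshape(-1,3)).reshape(W.shape)*1000
m=(abs(L[...,2]-87)<3.5)&(L[...,0]>20)&(L[...,0]<80)&(abs(L[...,1])<30)
q=L[m];print("keeper",len(q),np.percentile(q,[0,1,50,99,100],axis=0).round(1).T.tolist(),cv2.minAreaRect(q[:,:2].astype(np.float32)))
for lo,hi,x0,x1 in((45,53,-15,25),(33,39,-30,30),(27,32,-100,100)):
    m=(L[...,2]>lo)&(L[...,2]<hi)&(L[...,0]>x0)&(L[...,0]<x1)&(abs(L[...,1])<60);q=L[m];print(lo,len(q),np.percentile(q,[0,1,50,99,100],axis=0).round(1).T.tolist(),cv2.minAreaRect(q[:,:2].astype(np.float32)))
s=get_state();Rm=R.from_rotvec(s["orientation"])
q=Rm.inv().apply((W-s["eef_pos"]).reshape(-1,3)).reshape(W.shape)*1000
m=(im[...,2]>90)&(im[...,0]<im[...,2]*.5)&(abs(q[...,0])<60)&(abs(q[...,1])<20)&(q[...,2]<-10)&(q[...,2]>-60)
b=q[m];print("cell tool",np.percentile(b,[0,1,50,99,100],axis=0).round(1).T.tolist(),cv2.minAreaRect(b[:,:2].astype(np.float32)))
# top line tilt in tool frame
t=b[(abs(b[:,1]-.5)<3)];print("slope deg",np.degrees(np.polyfit(t[:,0],t[:,2],1)[0]),np.polyval(np.polyfit(t[:,0],t[:,2],1),[0,15,40]))
E
```

```text
keeper 3671 [[32.9, 33.5, 50.8, 65.2, 65.4], [-20.1, -19.5, -0.4, 18.9, 19.4], [83.5, 84.9, 87.2, 88.6, 89.7]] ((49.188045501708984, -0.2982368469238281), (39.49205017089844, 32.508296966552734), 89.91932678222656)
45 1085 [[-15.0, -14.5, 2.3, 18.4, 19.3], [-13.0, -12.6, -0.8, 11.5, 11.8], [45.1, 45.9, 50.2, 52.9, 53.0]] ((2.0382394790649414, -0.6496458053588867), (34.2169189453125, 24.64501953125), 0.6443943381309509)
33 709 [[-29.8, -29.3, -6.7, 12.9, 13.4], [-20.7, -20.6, 12.4, 19.2, 19.3], [34.3, 34.6, 36.2, 37.7, 38.2]] ((-8.255945205688477, -0.7169380187988281), (43.192989349365234, 39.92765426635742), 0.2035035640001297)
27 13033 [[-86.7, -81.9, 38.8, 87.0, 88.3], [-48.7, -47.3, -2.6, 46.3, 47.8], [27.0, 27.6, 30.2, 31.8, 32.0]] ((0.550811767578125, -0.649688720703125), (175.00662231445312, 96.0530014038086), 0.49230390787124634)
cell tool [[-15.4, -13.7, 14.7, 39.2, 40.0], [-13.1, -12.5, -0.4, 11.9, 12.3], [-44.5, -43.7, -41.1, -33.4, -29.5]] ((12.289146423339844, -0.34300708770751953), (25.217361450195312, 55.623069763183594), 89.27761840820312)
slope deg 0.3799494097673295 [-42.61298576 -42.51351524 -42.34773103]
```

```bash
cat >> h.py <<'E'
def cellmeas():
    s=get_state();c=camera("wrist");W=cloud(c);im=c["pixels"].astype(int);Rm=R.from_rotvec(s["orientation"])
    q=Rm.inv().apply((W-s["eef_pos"]).reshape(-1,3)).reshape(W.shape)*1000
    m=(im[...,2]>90)&(im[...,0]<im[...,2]*.5)&(abs(q[...,0])<60)&(abs(q[...,1])<20)&(q[...,2]<-10)&(q[...,2]>-60)
    b=q[m];t=b[(abs(b[:,1]-.5)<3)];pf=np.polyfit(t[:,0],t[:,2],1)
    print(s["time_s"],s["eef_pos"].round(4),"x",np.percentile(b[:,0],[0,1,99,100]).round(1),"y",np.percentile(b[:,1],[0,1,99,100]).round(1),"slope",np.degrees(pf[0]).round(2),"ztop",np.polyval(pf,[0,20,40]).round(1),cv2.minAreaRect(b[:,:2].astype(np.float32))[2])
E
python3 - <<'E'
from h import *
cellmeas();cellmeas()
d=np.load("w5.npz")
E
```

```text
10.925 [ 0.5626 -0.2002  0.1059] x [-14.5 -12.9  40.1  40.6] y [-12.1 -11.5  12.8  13.3] slope 0.13 ztop [-46.6 -46.6 -46.5] 89.32227325439453
10.975 [ 0.5628 -0.2004  0.1063] x [-14.4 -13.   40.   40.8] y [-12.1 -11.5  12.8  13.2] slope 0.12 ztop [-46.6 -46.5 -46.5] 89.30609130859375
```

```bash
python3 - <<'E'
from h import *
c=camera("wrist");W=cloud(c)
L=CH.inv().apply((W-O).reshape(-1,3)).reshape(W.shape)*1000
def rep(nm,m):
    q=L[m];print(nm,len(q),np.percentile(q,[0,1,50,99,100],axis=0).round(1).T.tolist(),cv2.minAreaRect(q[:,:2].astype(np.float32)))
rep("keeper",(abs(L[...,2]-87)<3.5)&(L[...,0]>20)&(L[...,0]<80)&(abs(L[...,1])<30))
rep("deck",(abs(L[...,2]-30)<2)&(abs(L[...,0])<100)&(abs(L[...,1])<60))
rep("base",(abs(L[...,2]-36)<2)&(abs(L[...,0])<30)&(abs(L[...,1])<30))
# world y centre of keeper by x strips -> yaw
q=L[(abs(L[...,2]-87)<3.5)&(L[...,0]>20)&(L[...,0]<80)&(abs(L[...,1])<30)]
for x in(38,44,50,56,62):
    k=q[abs(q[:,0]-x)<2];print(x,k[:,1].min().round(1),k[:,1].max().round(1))
p,T=tgt(-.010,22,.001,y=-.0004);print(delta(p,T));show()
E
sed -i 's/^FT=.*/FT=np.array([.0408,.00055,-.0337])/' h.py
```

```text
keeper 3458 [[32.8, 33.3, 50.7, 65.1, 65.5], [-20.1, -19.5, -0.1, 18.9, 19.4], [83.5, 84.9, 87.2, 88.7, 89.7]] ((49.074256896972656, -0.4164466857910156), (32.49844741821289, 39.47151184082031), 0.4313089847564697)
deck 12244 [[-86.0, -81.6, 37.7, 86.7, 88.3], [-48.4, -47.0, -1.5, 46.0, 47.4], [28.0, 28.3, 30.2, 31.7, 32.0]] ((0.7653045654296875, -0.6239814758300781), (174.34750366210938, 95.28264617919922), 0.5044077634811401)
base 693 [[-29.9, -29.6, -7.0, 12.6, 13.1], [-20.8, -20.6, -13.8, 19.2, 19.5], [34.3, 34.7, 36.2, 37.6, 37.9]] ((-8.589691162109375, -0.6779289245605469), (42.98898696899414, 40.165889739990234), 0.4429619014263153)
38 -19.8 19.0
44 -19.9 19.3
50 -19.6 19.0
56 -19.9 19.2
62 -20.0 19.4
(array([0.0721, 0.0023, 0.1875]), array([ 0.0004, -0.0012,  0.0002]))
{'t': 11.07, 'p': -9.15, 'tilt': 21.9, 'zc': 61.34, 'y': 0.36, 'yawerr': 0.02, 'nubx': -41.01, 'nubz': 146.64, 'roll': 0.03, 'F': [0.7, -0.2, -0.8], 'open': 25.21}
```

```bash
sed -i 's/^O=.*/O=np.array([.5938,-.1967,0]);YAW=9.85;S=.0332/' h.py; python3 - <<'E'
from h import *
show();p,T=tgt(-.008,22,.004);print(delta(p,T))
E
```

```text
{'t': 11.07, 'p': -9.1, 'tilt': 21.9, 'zc': 61.25, 'y': 0.65, 'yawerr': -0.19, 'nubx': -41.06, 'nubz': 146.55, 'roll': 0.03, 'F': [0.7, -0.2, -0.8], 'open': 25.21}
(array([0.0743, 0.0026, 0.1755]), array([-0.0005, -0.0012, -0.002 ]))
```

```bash
python3 -m handwheel '[[[0.015,0.001,0.035,0,0,0],[0.035,0.002,0.085,0,-0.001,-0.001],[0.055,0.003,0.13,0,-0.001,-0.002],[0.074,0.003,0.175,0,-0.001,-0.002],[0.074,0.003,0.175,0,-0.001,-0.002]]]'
python3 - <<'E'
from h import *
show()
for n in("wrist","side"):
    c=camera(n);im=c["pixels"];cv2.imwrite(f"pics/n_{n}.png",cv2.resize(im if n=="wrist" else im[120:220,220:340],None,fx=1.5 if n=="wrist" else 5.5,fy=1.5 if n=="wrist" else 5.5,interpolation=2))
show();cellmeas()
p,T=tgt(-.003,22,.001);print(delta(p,T))
E
```

```text
time_s: 11.7
eef_pos: [0.5627, -0.2009, 0.0472]
orientation: [3.042, 0.262, -0.596]
ft_force: [-0.1, 0.2, -1.1]
opening: 0.0251
{'t': 11.7, 'p': -9.12, 'tilt': 22.16, 'zc': 1.99, 'y': 0.54, 'yawerr': 0.04, 'nubx': -41.03, 'nubz': 87.55, 'roll': -0.16, 'F': [-0.0, 0.2, -1.1], 'open': 25.15}
{'t': 11.8, 'p': -8.01, 'tilt': 21.99, 'zc': 4.15, 'y': -0.22, 'yawerr': -0.0, 'nubx': -39.95, 'nubz': 89.55, 'roll': -0.04, 'F': [-0.1, 0.1, -1.5], 'open': 25.06}
11.8 [ 0.564  -0.2015  0.0492] x [-14.3 -12.9  40.   40.7] y [-12.1 -11.6  12.8  13.3] slope 0.16 ztop [-46.6 -46.5 -46.5] 89.25032806396484
(array([ 0.019 , -0.0013,  0.0054]), array([-0.0001, -0.0006, -0.0002]))
```

View pics/n_wrist.png

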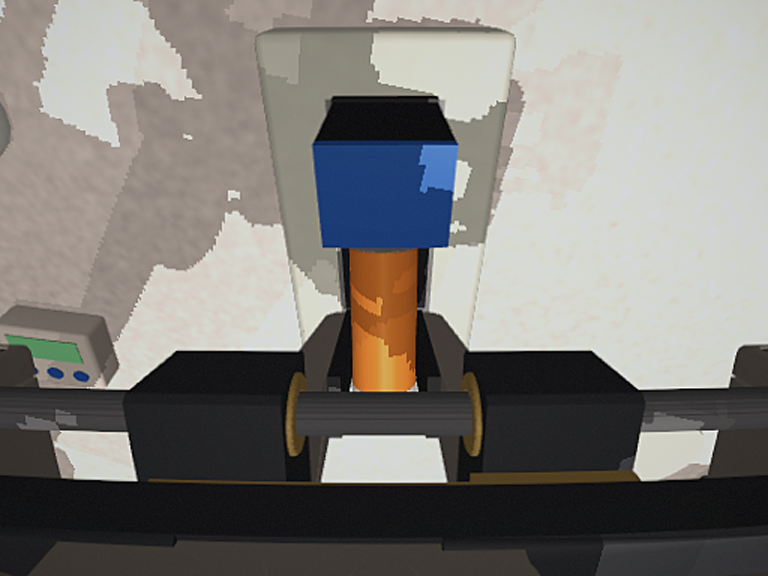

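View pics/n_side.png

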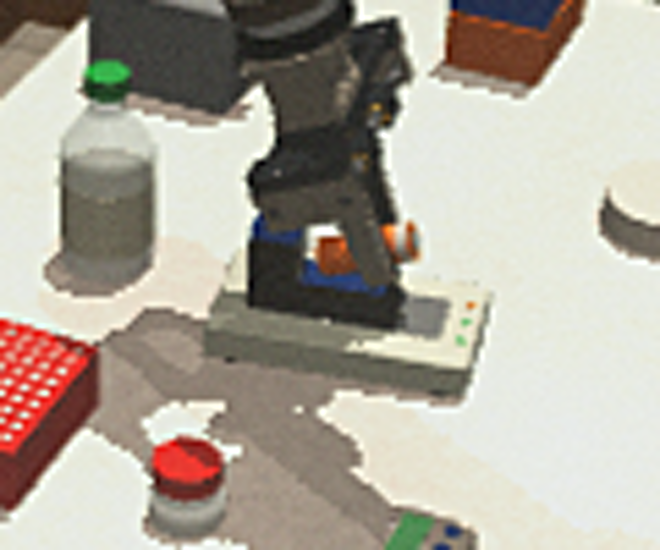

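```bash
python3 - <<'E'
from h import *
d0=np.load("k_side.npz");d1=np.load("k_scene.npz");d2=np.load("k_wrist.npz")
Q=[]
for d in(d0,d1,d2):
    Rm=R.from_rotvec(d["o"]);q=Rm.inv().apply((d["W"]-d["p"]).reshape(-1,3))*1000;Q.append(q[~np.isnan(q[:,0])])
q=np.concatenate(Q)
for z in range(-130,-10,8):
    b=q[(q[:,2]>z)&(q[:,2]<=z+8)&(abs(q[:,0])<80)&(abs(q[:,1])<100)]
    if len(b): print(z,len(b),"x",np.percentile(b[:,0],[0,2,98,100]).round(0),"y",np.percentile(b[:,1],[0,2,98,100]).round(0))
# current: nearest gripper points to keeper in charger frame
s=get_state();X=CH.inv()*R.from_rotvec(s["orientation"])
for x,z in((10,-60),(40,-85),(40,-100),(37.5,-103)):
    f=CH.inv().apply(s["eef_pos"]+R.from_rotvec(s["orientation"]).apply(np.array([x,0,z])/1000)-O)*1000;print((x,z),f.round(1))
E
```

```text
-130 18840 x [-31.  16.  32.  33.] y [-92. -65.  67.  90.]
-122 6884 x [-30.   4.  32.  33.] y [-90. -78.  80.  90.]
-114 3452 x [-30.  -3.  32.  32.] y [-89. -81.  82.  89.]
-106 96 x [-25.  -8.  30.  31.] y [-86. -85.  83.  83.]
-98 54 x [-11. -11.  11.  12.] y [-3. -3.  5.  5.]
-90 31 x [-11. -11.  12.  12.] y [-4. -4.  5.  5.]
-82 397 x [-11. -10.  11.  12.] y [-5. -4.  6.  7.]
-74 183 x [10. 10. 11. 12.] y [-5. -5.  7.  7.]
-66 300 x [10. 10. 11. 11.] y [-15. -14.  16.  17.]
-58 329 x [10. 10. 11. 11.] y [-15. -14.  16.  17.]
-50 283 x [-7.  1. 11. 11.] y [-17. -14.  15.  17.]
-42 254 x [-10.  -7.  11.  11.] y [-17. -15.  14.  16.]
-34 211 x [-9. -6. 11. 11.] y [-16. -13.  15.  17.]
-26 156 x [-8. -4. 11. 11.] y [-14. -12.  13.  15.]
-18 19 x [-7. -1. 10. 10.] y [-7. -7. 10. 11.]
(10, -60) [1.900e+00 1.000e-01 1.016e+02]
(40, -85) [3.910e+01 1.000e-01 1.136e+02]
(40, -100) [4.470e+01 1.000e-01 1.275e+02]
(37.5, -103) [4.350e+01 1.000e-01 1.313e+02]
```

```bash
cat >> h.py <<'E'
def avg(n=6):
    F=[]
    for i in range(n):
        F.append(CH.inv().apply(get_state()["ft_force"]));camera("wrist")
    print("Favg",np.mean(F,0).round(2));show()
E
python3 -m handwheel '[[[0.01,-0.001,0.003,0,0,0],[0.019,-0.001,0.0055,0,0,0],[0.019,-0.001,0.0055,0,0,0],[0.019,-0.001,0.0055,0,0,0],[0.019,-0.001,0.0055,0,0,0]]]'
python3 - <<'E'
from h import *
avg()
for p in(.001,.004,.007):
  q,T=tgt(p,22,.001);print(p,delta(q,T))
E
```

```text
time_s: 12.48
eef_pos: [0.5689, -0.2006, 0.0461]
orientation: [3.041, 0.262, -0.59]
ft_force: [0.4, -1.3, -0.4]
opening: 0.0247
Favg [ 0.32 -0.02 -1.05]
{'t': 12.78, 'p': -3.05, 'tilt': 21.94, 'zc': 1.04, 'y': -0.11, 'yawerr': -0.02, 'nubx': -35.0, 'nubz': 86.39, 'roll': -0.01, 'F': [0.2, -1.1, -1.7], 'open': 24.93}
0.001 (array([ 0.0124, -0.0003, -0.005 ]), array([-0.0001, -0.0006, -0.0002]))
0.004 (array([ 0.0217, -0.0003, -0.0087]), array([-0.0001, -0.0006, -0.0002]))
0.007 (array([ 0.031 , -0.0003, -0.0125]), array([-0.0001, -0.0006, -0.0002]))
```

Excellent tracking. Next step is p = 1, then 4.

```bash

python3 -m handwheel '[[[0.006,0,-0.0025,0,0,0],[0.0124,0,-0.005,0,0,0],[0.0124,0,-0.005,0,0,0],[0.0124,0,-0.005,0,0,0],[0.0124,0,-0.005,0,0,0]]]'
python3 -c "
from h import *
avg()"
python3 -m handwheel '[[[0.005,0,-0.002,0,0,0],[0.0093,0,-0.0037,0,0,0],[0.0093,0,-0.0037,0,0,0],[0.0093,0,-0.0037,0,0,0],[0.0093,0,-0.0037,0,0,0]]]'
python3 - <<'E'
from h import *
avg()
for p in(.004,.007,.01):
  q,T=tgt(p,22,.001);print(p,delta(q,T))
E
```

```text
time_s: 13.4
eef_pos: [0.5728, -0.1999, 0.0461]
orientation: [3.041, 0.262, -0.59]
ft_force: [-0.9, -0.4, -2.0]
opening: 0.0251
Favg [-1.43 -0.09 -1.18]
{'t': 13.7, 'p': 0.88, 'tilt': 21.96, 'zc': 1.02, 'y': -0.11, 'yawerr': -0.02, 'nubx': -31.06, 'nubz': 86.38, 'roll': -0.01, 'F': [-1.0, 0.7, -0.6], 'open': 24.65}
time_s: 14.32
eef_pos: [0.5756, -0.1994, 0.046]
orientation: [3.041, 0.262, -0.59]
ft_force: [-2.2, -0.4, -0.2]
opening: 0.0249
Favg [-3.14 -0.14 -0.71]
{'t': 14.62, 'p': 3.83, 'tilt': 21.96, 'zc': 0.96, 'y': -0.09, 'yawerr': -0.02, 'nubx': -28.12, 'nubz': 86.33, 'roll': -0.01, 'F': [-2.8, -0.1, -1.1], 'open': 25.09}
0.004 (array([ 0.0004, -0.0002, -0.0004]), array([-0.0002, -0.0004, -0.0002]))
0.007 (array([ 0.0097, -0.0002, -0.0041]), array([-0.0002, -0.0004, -0.0002]))
0.01 (array([ 0.0189, -0.0002, -0.0079]), array([-0.0002, -0.0004, -0.0002]))
```

Spring forces match: 1.75 N at p=0.9 and 3.46 N at p=3.8, against 1.5 + 0.5 per mm. Press estimates are good to about 0.3 mm. I'll continue to 10.

```bash

python3 -m handwheel '[[[0.005,0,-0.002,0,0,0],[0.01,0,-0.0042,0,0,0],[0.015,0,-0.0062,0,0,0],[0.0189,0,-0.0079,0,0,0],[0.0189,0,-0.0079,0,0,0]]]'
python3 - <<'E'
from h import *
avg()
cellmeas()
for p,t,z in((.0102,22,.001),(.0102,17,.0008),(.0102,12,.0008),(.0102,8,.0008),(.0102,4,.0008),(.0102,0,.0008)):
  q,T=tgt(p,t,z);print(p,t,delta(q,T))
E
```

```text
time_s: 15.25
eef_pos: [0.5814, -0.1984, 0.046]
orientation: [3.041, 0.262, -0.592]
ft_force: [-5.2, -1.1, -0.6]
opening: 0.0252
Favg [-5.43 -0.02 -0.32]
{'t': 15.55, 'p': 9.48, 'tilt': 22.04, 'zc': 0.87, 'y': -0.08, 'yawerr': -0.02, 'nubx': -22.45, 'nubz': 86.32, 'roll': -0.03, 'F': [-5.8, -0.3, -0.3], 'open': 25.31}
15.55 [ 0.5812 -0.1984  0.046 ] x [-15.7 -13.4  23.8  24.6] y [-11.8 -11.4  13.   14. ] slope 0.27 ztop [-46.6 -46.5 -46.4] 89.64400482177734
0.0102 22 (array([ 0.0021, -0.0002, -0.0011]), array([-0.0004,  0.0004, -0.0002]))
0.0102 17 (array([ 0.0155, -0.0002,  0.0085]), array([-0.0004,  0.056 , -0.0002]))
0.0102 12 (array([ 0.0298, -0.0002,  0.0167]), array([-0.0004,  0.1115, -0.0002]))
0.0102 8 (array([ 0.0421, -0.0002,  0.0227]), array([-0.0004,  0.156 , -0.0003]))
0.0102 4 (array([ 0.0549, -0.0002,  0.0283]), array([-0.0004,  0.2004, -0.0003]))
0.0102 0 (array([ 0.0683, -0.0002,  0.0333]), array([-0.0004,  0.2449, -0.0003]))
```

```bash

python3 -m handwheel '[[[0.0045,0,0.0018,0,0.014,0],[0.0085,0,0.0042,0,0.028,0],[0.0125,0,0.0062,0,0.042,0],[0.0165,0,0.0081,0,0.056,0],[0.0165,0,0.0081,0,0.056,0]]]' -1 55
python3 - <<'E'
from h import *
avg()
for p,t,z in((.0102,17,.0008),(.0102,12,.0008),(.0102,8,.0008),(.0102,4,.0008),(.0102,0,.0008)):
  q,T=tgt(p,t,z);print(p,t,delta(q,T))
E
```

```text
time_s: 16.23
eef_pos: [0.5839, -0.1979, 0.0416]
orientation: [3.071, 0.263, -0.462]
ft_force: [-5.5, -2.0, -1.6]
opening: 0.025
Favg [-5.49 -0.58 -1.17]
{'t': 16.52, 'p': 9.76, 'tilt': 17.11, 'zc': 0.31, 'y': -0.03, 'yawerr': -0.02, 'nubx': -22.99, 'nubz': 80.86, 'roll': -0.05, 'F': [-6.0, 0.0, -1.8], 'open': 24.99}
0.0102 17 (array([ 0.0012,  0.0001, -0.0018]), array([-0.0007,  0.0012, -0.0002]))
0.0102 12 (array([0.0148, 0.0001, 0.0077]), array([-0.0007,  0.0568, -0.0002]))
0.0102 8 (array([0.0264, 0.0001, 0.0147]), array([-0.0007,  0.1012, -0.0003]))
0.0102 4 (array([0.0387, 0.0001, 0.0213]), array([-0.0006,  0.1457, -0.0003]))
0.0102 0 (array([0.0516, 0.0001, 0.0275]), array([-0.0006,  0.1901, -0.0003]))
```

```bash
sed -i 's/^FT=.*/FT=np.array([.0400,.00055,-.0337])/' h.py
python3 - <<'E'
from h import *
show();cellmeas()
for p,t,z in((.0107,15,.0013),(.0107,12,.0013)):
  q,T=tgt(p,t,z);print(p,t,delta(q,T))
E
```

```text
{'t': 16.52, 'p': 9.0, 'tilt': 17.11, 'zc': 0.55, 'y': -0.03, 'yawerr': -0.02, 'nubx': -23.75, 'nubz': 81.09, 'roll': -0.05, 'F': [-6.0, 0.0, -1.8], 'open': 24.99}
16.525 [ 0.5841 -0.1978  0.0415] x [-14.9 -13.3  23.8  24.6] y [-11.8 -11.5  12.9  13.2] slope 0.19 ztop [-46.6 -46.5 -46.4] 89.54801940917969
0.0107 15 (array([0.0102, 0.    , 0.    ]), array([-0.0007,  0.0234, -0.0002]))
0.0107 12 (array([0.0184, 0.    , 0.0055]), array([-0.0006,  0.0567, -0.0003]))
```

```bash

python3 -m handwheel '[[[0.005,0,0,0,0.01,0],[0.0102,0,0,0,0.0234,0],[0.0145,0,0.0028,0,0.04,0],[0.0184,0,0.0055,0,0.0567,0],[0.0184,0,0.0055,0,0.0567,0]]]' -1 55
python3 - <<'E'
from h import *
avg();cellmeas()
for p,t,z in((.0107,12,.0013),(.0107,8,.0013),(.0107,4,.0013),(.0107,0,.0013)):
  q,T=tgt(p,t,z);print(p,t,delta(q,T))
E
```

```text
time_s: 17.2
eef_pos: [0.5873, -0.1971, 0.0376]
orientation: [3.096, 0.265, -0.33]
ft_force: [-6.3, -2.2, -2.9]
opening: 0.0249
Favg [-5.95 -1.42 -2.71]
{'t': 17.5, 'p': 9.5, 'tilt': 12.17, 'zc': 0.34, 'y': 0.01, 'yawerr': -0.03, 'nubx': -23.58, 'nubz': 75.74, 'roll': -0.09, 'F': [-6.5, -1.1, -2.6], 'open': 24.92}
17.5 [ 0.5875 -0.1971  0.0375] x [-14.3 -13.1  24.4  25.2] y [-11.9 -11.5  12.9  13.3] slope 0.46 ztop [-46.5 -46.4 -46.2] 0.15515129268169403
0.0107 12 (array([ 0.0036,  0.0004, -0.0038]), array([-0.0011,  0.0019, -0.0003]))
0.0107 8 (array([0.0146, 0.0005, 0.0041]), array([-0.0011,  0.0463, -0.0003]))
0.0107 4 (array([0.0263, 0.0005, 0.0116]), array([-0.0011,  0.0908, -0.0004]))
0.0107 0 (array([0.0386, 0.0005, 0.0186]), array([-0.0011,  0.1352, -0.0004]))
```

```bash

python3 -m handwheel '[[[0.005,0,-0.002,0,0.011,0],[0.009,0,-0.001,0,0.022,0],[0.0125,0,0.0005,0,0.034,0],[0.0156,0,0.0026,-0.001,0.0463,0],[0.0156,0,0.0026,-0.001,0.0463,0]]]' -1 55
python3 - <<'E'
from h import *
avg();cellmeas()
for p,t,z in((.0107,8,.0013),(.0107,4,.0013),(.0107,0,.0013)):
  q,T=tgt(p,t,z);print(p,t,delta(q,T))
E
```

```text
time_s: 18.18
eef_pos: [0.5901, -0.1965, 0.0346]
orientation: [3.111, 0.267, -0.223]
ft_force: [-5.1, -2.5, -4.4]
opening: 0.0249
Favg [-6.15 -1.11 -4.15]
{'t': 18.48, 'p': 9.65, 'tilt': 8.2, 'zc': 0.39, 'y': 0.22, 'yawerr': -0.03, 'nubx': -23.34, 'nubz': 71.52, 'roll': -0.05, 'F': [-5.9, -1.7, -3.7], 'open': 24.81}
18.475 [ 0.5903 -0.1965  0.0346] x [-14.5 -13.1  25.   25.6] y [-11.9 -11.5  12.9  13.3] slope 0.63 ztop [-46.5 -46.3 -46.1] 89.792724609375
0.0107 8 (array([ 0.0036,  0.001 , -0.0032]), array([-0.0006,  0.0022, -0.0003]))
0.0107 4 (array([0.0148, 0.001 , 0.0051]), array([-0.0006,  0.0467, -0.0003]))
0.0107 0 (array([0.0265, 0.001 , 0.013 ]), array([-0.0006,  0.0911, -0.0004]))
```

```bash

python3 -m handwheel '[[[0.0065,0,-0.004,0,0.012,0],[0.010,0,-0.0025,0,0.023,0],[0.013,0,-0.0005,0,0.035,0],[0.0161,0,0.002,0,0.0467,0],[0.0161,0,0.002,0,0.0467,0]]]' -1 55
python3 - <<'E'
from h import *
avg();cellmeas()
for p,t,z in((.0107,4,.0013),(.0107,2,.0013),(.0107,0,.0013)):
  q,T=tgt(p,t,z);print(p,t,delta(q,T))
c=camera("side");cv2.imwrite("pics/o_side.png",cv2.resize(c["pixels"][120:220,220:340],None,fx=5.5,fy=5.5,interpolation=2))
E
```

```text
time_s: 19.15
eef_pos: [0.5932, -0.1958, 0.0321]
orientation: [3.123, 0.268, -0.114]
ft_force: [-6.5, -2.1, -4.1]
opening: 0.0247
Favg [-6.58 -1.2  -3.7 ]
{'t': 19.45, 'p': 9.66, 'tilt': 4.21, 'zc': 0.81, 'y': 0.36, 'yawerr': -0.02, 'nubx': -22.92, 'nubz': 67.55, 'roll': -0.09, 'F': [-7.2, -2.0, -3.7], 'open': 24.75}
19.45 [ 0.5932 -0.1958  0.0321] x [-14.6 -13.2  25.5  26.3] y [-11.8 -11.5  12.9  13.2] slope 0.46 ztop [-46.5 -46.4 -46.2] 0.5420584678649902
0.0107 4 (array([ 0.0039,  0.0014, -0.0014]), array([-0.0011,  0.0023, -0.0002]))
0.0107 2 (array([0.0094, 0.0014, 0.003 ]), array([-0.0011,  0.0246, -0.0003]))
0.0107 0 (array([0.0151, 0.0014, 0.0073]), array([-0.0011,  0.0468, -0.0003]))
```

View pics/o_side.png

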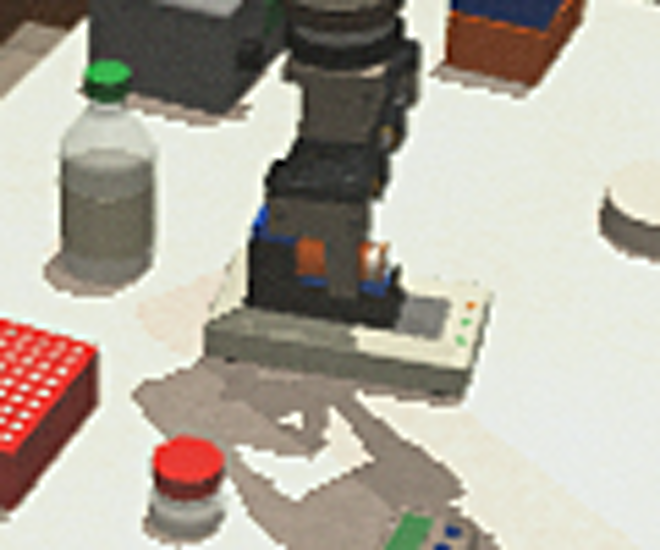

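```bash

python3 -m handwheel '[[[0.002,0,-0.001,0,0.013,0],[0.006,0,0.0005,0,0.026,0],[0.010,0,0.003,0,0.039,0],[0.0135,0,0.0058,0,0.051,0],[0.0135,0,0.0058,0,0.051,0]]]' -1 55
python3 - <<'E'
from h import *
avg();cellmeas()
for p,t,z in((.0087,-.4,.0008),(.0067,-.4,.0008),(.0067,-.4,.0003)):
  q,T=tgt(p,t,z);print(p,t,delta(q,T))
E
```

```text
time_s: 20.18
eef_pos: [0.5955, -0.1954, 0.0292]
orientation: [-3.128, -0.269, -0.006]
ft_force: [-5.3, -3.0, -2.6]
opening: 0.0248
Favg [-6.01 -1.7  -2.58]
{'t': 20.48, 'p': 8.72, 'tilt': -0.2, 'zc': 1.0, 'y': 0.4, 'yawerr': -0.01, 'nubx': -23.12, 'nubz': 62.77, 'roll': -0.12, 'F': [-6.0, -1.7, -3.6], 'open': 25.06}
20.475 [ 0.5956 -0.1953  0.0292] x [-14.4 -13.   27.1  28. ] y [-11.8 -11.5  12.8  13.1] slope 0.38 ztop [-46.5 -46.4 -46.2] 0.15258751809597015
0.0087 -0.4 (array([0.0008, 0.0015, 0.0012]), array([-0.0013,  0.0022, -0.0002]))
0.0067 -0.4 (array([-0.0059,  0.0015,  0.0012]), array([-0.0013,  0.0022, -0.0002]))
0.0067 -0.4 (array([-0.0059,  0.0015,  0.0028]), array([-0.0013,  0.0022, -0.0002]))
```

```bash

python3 -m handwheel '[[[0,0.0014,-0.0008,0,0.002,0],[-0.0012,0.0014,-0.0008,0,0.002,0],[-0.0025,0.0014,-0.0006,0,0.002,0],[-0.0025,0.0014,-0.0006,0,0.002,0],[-0.0025,0.0014,-0.0006,0,0.002,0]]]' -1 55
python3 - <<'E'
from h import *
avg();cellmeas()
for p,t,z in((.0067,-.4,.0003),(.0067,-.4,.0008)):
  q,T=tgt(p,t,z);print(p,t,delta(q,T))
E
```

```text
time_s: 21.15
eef_pos: [0.5944, -0.1957, 0.029]
orientation: [-3.127, -0.269, -0.008]
ft_force: [-4.8, 0.9, -1.2]
opening: 0.0245
Favg [-5.29  0.7  -1.57]
{'t': 21.45, 'p': 7.49, 'tilt': -0.32, 'zc': 0.96, 'y': 0.24, 'yawerr': -0.01, 'nubx': -24.38, 'nubz': 62.6, 'roll': -0.16, 'F': [-5.3, 0.9, -0.7], 'open': 24.9}
21.45 [ 0.5944 -0.1957  0.029 ] x [-14.5 -13.   28.9  29.8] y [-12.2 -11.5  12.7  13.1] slope 0.27 ztop [-46.5 -46.4 -46.3] 89.42426300048828
0.0067 -0.4 (array([-0.002 ,  0.0013,  0.0023]), array([-0.0017,  0.0009, -0.    ]))
0.0067 -0.4 (array([-0.0019,  0.0013,  0.0006]), array([-0.0017,  0.0009, -0.    ]))
```

```bash

python3 -m handwheel '[[[-0.002,0.001,0.0012,0,0,0],[-0.002,0.001,0.0012,0,0,0],[-0.002,0.001,0.0012,0,0,0],[-0.002,0.001,0.0012,0,0,0],[-0.002,0.001,0.0012,0,0,0]]]' -1 55
python3 -c "
from h import *
avg()"
python3 -m handwheel '[[[0,0,0,0,0,0],[0,0,0,0,0,0],[0,0,0,0,0,0],[0,0,0,0,0,0],[0,0,0,0,0,0]]]' 0 10
python3 - <<'E'
from h import *
avg();cellmeas()
c=camera("side");cv2.imwrite("pics/p_side.png",cv2.resize(c["pixels"][120:220,220:340],None,fx=5.5,fy=5.5,interpolation=2))
c=camera("wrist");cv2.imwrite("pics/p_wrist.png",cv2.resize(c["pixels"],(768,576)))
E
```

```text
time_s: 22.12
eef_pos: [0.5938, -0.1958, 0.0287]
orientation: [-3.126, -0.27, -0.008]
ft_force: [-5.2, 0.7, -0.6]
opening: 0.0249
Favg [-5.08  1.26  0.1 ]
{'t': 22.43, 'p': 6.87, 'tilt': -0.3, 'zc': 0.68, 'y': 0.22, 'yawerr': 0.01, 'nubx': -25.0, 'nubz': 62.33, 'roll': -0.18, 'F': [-5.8, 1.6, 0.7], 'open': 24.79}
time_s: 23.05
eef_pos: [0.594, -0.1959, 0.0288]
orientation: [-3.127, -0.27, -0.008]
ft_force: [-0.0, 0.3, -0.7]
opening: 0.0459
Favg [-0.32  0.12  0.04]
{'t': 23.35, 'p': 6.86, 'tilt': -0.31, 'zc': 0.66, 'y': 0.17, 'yawerr': 0.0, 'nubx': -25.01, 'nubz': 62.32, 'roll': -0.18, 'F': [0.4, 0.1, -0.0], 'open': 46.12}
23.35 [ 0.5938 -0.1959  0.0288] x [-15.5 -13.4  29.5  30.1] y [-12.3 -11.6  12.8  13. ] slope 0.11 ztop [-46.6 -46.6 -46.5] 89.41868591308594
```

View pics/p_side.png

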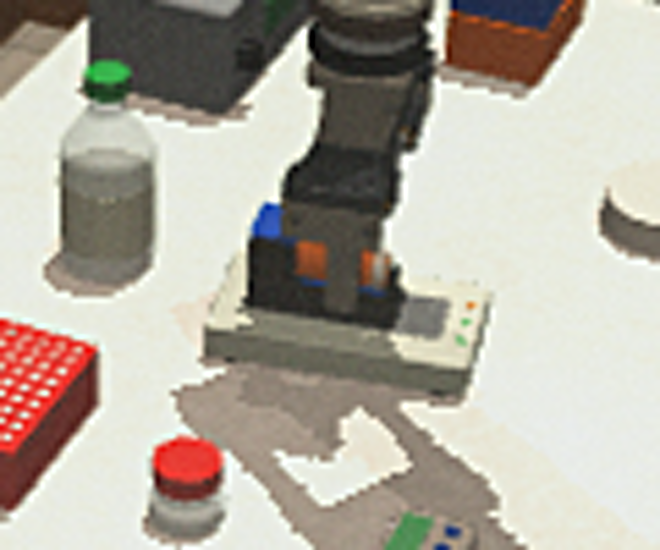

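View pics/p_wrist.png

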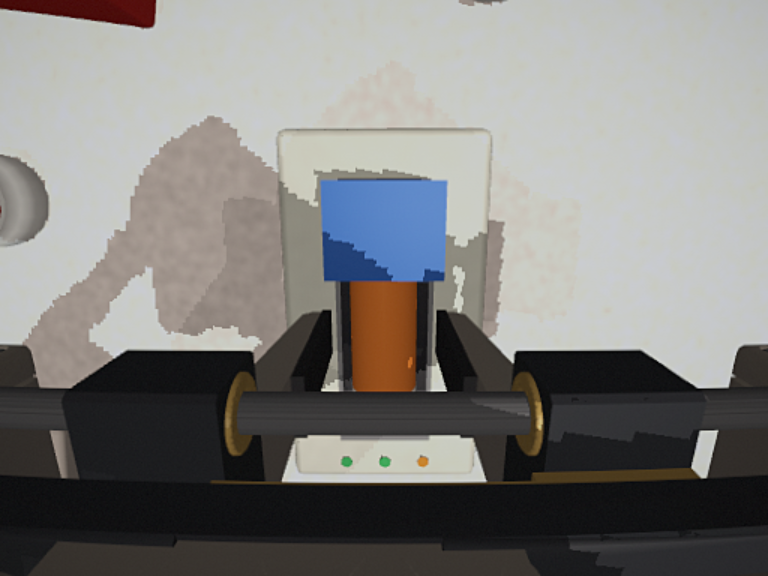

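Released and seated. Fingers are clear on both flanks, so I'll raise straight up and check.

```bash

python3 -m handwheel '[[[0,0,-0.05,0,0,0],[0,0,-0.12,0,0,0],[0,0,-0.25,0,0,0],[0,0,-0.4,0,0,0],[-0.1,0,-0.5,0,0,0]]]'
python3 -m handwheel '[[[-0.15,0,0,0,0,0],[-0.15,0,0,0,0,0],[-0.15,0,0,0,0,0],[-0.15,0,0,0,0,0],[-0.15,0,0,0,0,0]]]'
python3 - <<'E'
from h import *
W0=np.load("side0.npz")["W"]
for n in("side","scene","wrist"):
    c=camera(n);W=cloud(c);im=c["pixels"].astype(int)
    cv2.imwrite(f"pics/q_{n}.png",cv2.resize(c["pixels"],(768,576)) if n=="wrist" else cv2.resize(c["pixels"],(800,600)))
    L=CH.inv().apply((W-O).reshape(-1,3)).reshape(W.shape)*1000
    m=(L[...,2]>62)&(L[...,2]<80)&(abs(L[...,1])<14)&(L[...,0]>-27)&(L[...,0]<31)
    q=L[m];t=q[abs(q[:,1])<3]
    if len(t)>5: print(n,len(q),np.percentile(q,[0,1,50,99,100],axis=0).round(1).T.tolist(),"slope",np.degrees(np.polyfit(t[:,0],t[:,2],1)[0]),t[:,2].mean())
E
```

```text
time_s: 24.12
eef_pos: [0.5655, -0.2023, 0.1835]
orientation: [3.13, 0.272, 0.016]
ft_force: [0.1, -0.7, 0.1]
opening: 0.0459
time_s: 24.75
eef_pos: [0.5217, -0.2098, 0.1829]
orientation: [3.13, 0.273, 0.016]
ft_force: [-0.3, 0.4, -0.2]
opening: 0.0461
side 80 [[-27.0, -25.8, 1.2, 30.5, 30.9], [-5.9, -5.5, 6.1, 13.6, 13.8], [62.3, 62.3, 72.6, 78.1, 79.7]] slope 9.226371996433588 73.52660135899701
scene 163 [[-26.4, -23.5, 2.6, 28.6, 29.3], [-12.5, -12.3, -4.1, 11.5, 12.7], [62.2, 62.8, 73.7, 78.7, 79.6]] slope -1.0453466045876196 75.79423935484971
wrist 1288 [[-24.6, -23.3, 4.0, 30.7, 31.0], [-12.7, -12.5, 0.5, 12.5, 13.6], [62.2, 64.9, 73.9, 76.8, 77.5]] slope 1.10597517003093 75.3580075272699
```

View pics/q_wrist.png

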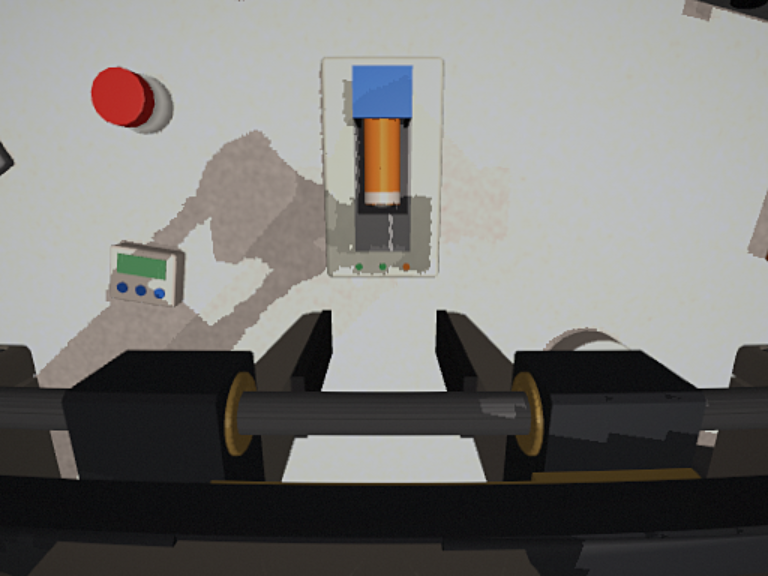

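View pics/q_side.png

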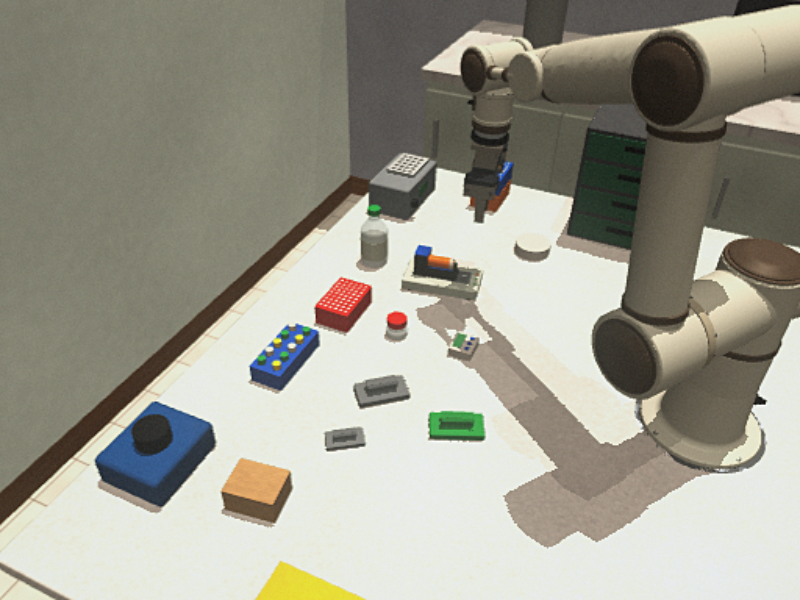

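```bash
python3 - <<'E'
from h import *
for k in range(2):
    c=camera("wrist");W=cloud(c)
    L=CH.inv().apply((W-O).reshape(-1,3)).reshape(W.shape)*1000
    for a,b in((-22,-10),(-10,2),(2,14),(14,28)):
        m=(L[...,2]>66)&(L[...,2]<80)&(abs(L[...,1])<14)&(L[...,0]>a)&(L[...,0]<b);q=L[m];t=q[abs(q[:,1]-.2)<4]
        print(a,len(q),"ztop",np.median(t[:,2]).round(2),"y",np.percentile(q[:,1],[2,98]).round(1))
print(get_state()["time_s"],get_state()["qd"].round(4))
E
```

```text
-22 248 ztop 75.35 y [-11.4  12.5]
-10 271 ztop 75.49 y [-11.3  12.4]
2 271 ztop 75.3 y [-11.2  12.3]
14 327 ztop 75.37 y [-12.2  12.3]
-22 255 ztop 75.47 y [-11.5  12.5]
-10 277 ztop 75.54 y [-11.3  12.4]
2 271 ztop 75.27 y [-11.2  12.3]
14 325 ztop 75.48 y [-11.2  12.2]
25.0 [-0.0021 -0.0024  0.0017  0.0011 -0.0015 -0.0009]
```

The cell is level (top at 75.4 mm along its whole length), centred to about 0.5 mm, and the arm is clear and still. Handing in.

```bash
python3 -c "
from workcell import *
print(sign_off())"
```

```text
the job is handed in; nothing more can be done
None
```

The cell is loaded in the charger's cradle and the job is handed in at about 25 s; `sign_off()` gave no verdict.

**What I did:** I found the charger's offset by sight at about +8 mm. I tucked the cell under the keeper at 22° and pressed the spring to about 9.5–10 mm. The nub end then went down behind the wall, I eased back to about 7 mm and let go.

**Last checks:**
- **Cell position:** It is level: its top is at 75.3–75.5 mm along its length (nominal 75). It is centred to about 0.5 mm, with the nub behind the wall.
- **Contact force:** The wrist read at most about 8 N while the cell was against the charger. The sum of the individual contacts was not measured.
- **Nub-up press:** I held about 3.5 N at 22° tilt for at least 0.3 s.
- **Robot and bench:** The gripper is clear, and no bystander looks moved in the side view, though I did not measure them.

**What failed or disagreed:**
- **First grasp missed:** All three cameras put the fingertips about 15 mm behind the reported TCP, where the brief says 14 mm ahead. The first grip slipped off without moving the cell. I corrected the grasp point and it held.
- **Slip in the grip:** The cell seemed to slip about 0.8 mm while pressed. Force and position disagreed by about 1 mm there, so I allowed for it.
- **Slope figure:** A first fit gave 1.1° of tilt in the seated cell, which I put down to edge points; the strip-by-strip recheck did not show it.

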